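# Put the lid back on the gumball machine and hold its lock open

## Task

Put the lid back on the gumball machine: lower it over the lock post, without dropping it, until it rests level on the little bolts, and let go. Then take the square-headed key, work it past the stiff wafers until it is fully home in the lock, and turn it a quarter turn clockwise, which draws the bolts in and lets the lid sink onto the rim. Finish still gripping the key and holding it turned against its spring, with the other key, the glass and the bowl left where they were.

Things in the scene. Friction and masses are not known exactly. Their poses are not given: they have to be found in the camera images.
- lid_mid (a point): Centre of the loose aluminium lid, 17 mm above its flat underside; z up. Round plate, 107 mm across, 5 to 9 mm thick, with a hollow round hub to grip from above: 52 mm outside diameter, its top 34 mm above the underside. The plate has a 32 mm through hole in the middle; the hub's bore above it is 44 mm. Lies on the table, hub up; 0.22 to 0.35 kg.
- rim (a point): Centre of the flat top rim of the gumball machine (fixed), on the axis of the lock post; 160 mm above the table, 106 mm across. z up; the coin knob faces -x; the base is 128 mm square and the knob stands 83 mm out from the axis. The lid finally lies on this rim. The steel lock post, 29 mm in diameter, stands 44 mm above it.
- bolt_top (a point): Point on the lock post's axis level with the tops of its three spring bolts, 10 mm above the rim; z up. The bolts stick 4 mm out of the post all round. Lowered over the post, the lid's underside comes to rest here, its hub's top then level with the post's top. Turning the key draws the bolts in, and the lid falls by its own weight the 10 mm to the rim.
- keyway (a point): Mouth of the keyway: centre of the flat face of the brass plug in the lock post's top, 44 mm above the rim. The keyway is 12.75 mm long (this frame's x), 6 mm wide (y) and 29 mm deep, straight down; z up. The frame turns with the plug. Pairs of sticky wafers at its two ends, 7, 13 and 19 mm down, take some 5 to 18 N of push to pass; shifting the key 1 mm to and fro along x helps.
- plug (a joint): Angle of the lock plug: 0 at rest, growing clockwise as seen from above, with a stop at 1.60 rad. A spring (0.01 N m at rest, about 0.035 N m at a quarter turn) turns it back to 0 when the key is let go. The key has up to 0.15 rad of play in the keyway, so the plug may lag the key by that much. The bolts are clear of the lid at about 1.3 rad.
- key_head (a point): Centre of the square head of the lock's loose brass key, upright in a slot of the key block; z up. Head 32 wide (x), 10 thick (y), 32 high, mm. The shoulder, 25 mm below this point, rests on the block, or on the plug face when fully home. Below it the blade: 11 wide (x), 4.4 thick, 28 long, the last 7 tapering to 6 x 2. Fits either way round, x along the keyway's x. 0.06 kg.
- block_top (a point): Centre of the top of the fixed pine key block, 150 mm long (x), 50 mm wide (y), 40 mm high. Two slots, 45 mm either side of this point along x, hold the two keys with their heads' x along the block's x; which key is in which slot varies.
- spare_head (a point): Centre of the head of the other brass key (leave alone), smaller, with a round head 24 mm across and 6 mm thick; upright in the other slot of the key block, head centre 18 mm above the block.
- tumbler: Empty drinking glass (leave alone), 72 mm across the rim, 120 mm high; origin at the centre of its underside.
- bowl: White bowl (leave alone), 120 mm across, 50 mm high; origin at the centre of its underside.

How it is judged:
By the outcome, as a careful person would: the job done as asked, in the order asked, and still so for the second after the job is handed in, while the arm keeps its last pose, push and grip.
It also fails if it takes over 67 s, if anything falls off the work surface, if the arm or the gripper's body presses on something with over 40 N, if the wrist force passes 120 N, or if a joint passes its speed limit or range.

## Robot

A 6-joint arm with a two-finger parallel gripper is mounted at the origin on the work surface. World frame = base frame: x ahead of the robot, y to its left, z up, the work surface at z = 0. Lengths are in m, angles in rad, forces in N, time in s.
With the tool pointing down it reaches from about 0.325 to 0.775 m from the base axis. Payload 9.3 kg.
Tool frame: the origin (TCP) lies at the very end of the fingers, on their centre line; the grasp point (between the pads) lies 19 mm behind it; z points along the fingers, y is the direction in which the jaws open and shut (so a half turn about z gives the same grasp; the last joint's range is limited). The gripper opens to 85 mm and grips with 20 to 120 N. Pads are 22 mm wide; open, the fingers measure 114 mm over their backs; the gripper's body (76 mm by 85 mm) begins 54 mm behind the grasp point. The pads swing forward as they close: fully open they stand 13 mm farther back than shut.
Start: joints at [-1.438, 0.259, 0.021, 1.334, 0, 1.418], TCP at [0.155, -0.528, 0.231] pointing down, gripper open.
Joint ranges: [-3.04, 3.04], [-0.91, 1.82], [-1.04, 1.36], [-1.92, 1.95], [-1.52, 1.45], [-3.14, 3.14]. Speed limits (rad/s): [2.22, 2.22, 2.79, 3.14, 3.14, 3.14].

## Interface

Orientations are given as a 3x3 rotation matrix whose columns are the frame's x, y, z axes.
In Python, from cell import robot, read_camera gives the robot as it stands.
- The arm moves only by the tool drive_tool, never from a script. Its argument "rows" is one flat list of numbers, 5 for each row, row after row: the closure in counts, from 0 (fully open) to 255 (shut), then the shift along the tool's x, y, z in mm, then the turn about the tool's z in rad. In form: [jaw, tx, ty, tz, roll, jaw, tx, ty, tz, roll, ...]. A call has 1 to 5 rows; each row shifts and turns the pose as measured when the row begins, along the tool's axes as they then stand; what a row does not reach is not made up. A row lasts 1/12 s, in which the tool goes at most 41.7 mm and 7.16 degrees, less where a joint would pass 70% of its speed; a pose out of reach is approached as far as the arm can. A call is refused whole if a number of a shift passes 41.7 or a number of a turn 0.125, either way. A call with a gripper value outside its range is refused whole. The fingers move at their own pace and stop on an object; "force" is the grip in N (left out, the last holds). Time passes only in rows, so rows that do not move let the fingers close. It gives the time, the measured TCP pose, the force and the opening at its end, in the units of the state.
- robot.get_obs(): the state, without advancing time (a new reading comes with each control period).
- read_camera(name): name is "side" or "top"; returns a dict with "frame" (384x512x3 uint8, red, green, blue), "camera_matrix" (3x3 intrinsics, pixels), "rvec" (rotation vector, rad) and "tvec" (3), from world to camera coordinates, as OpenCV has them. Camera axes: x right, y down, z forward; pixel columns grow to the right and rows downward; lengths in m; the calibration is good to about 2 mm. A picture is of the moment at which its call begins. There is no depth.
- robot.sign_off(): hands the job in, once; it reports no verdict.
The state is a dict: "time": time; "joints": joint angles; "qd": joint speeds; "tau": joint torques, N m; "position": TCP position; "ee_rot": TCP orientation; "ft_force": force on the tool from outside, world axes, zero at the start; "torque": the same for the moment, N m; "width": finger opening in m.
Only numpy, scipy, OpenCV 4.12 (cv2) and the standard library are available. Lean on these libraries where they do the work, as an engineer would, in place of code of your own. Each camera call takes 0.05 s, during which the arm holds its last target. There are 200 camera calls.

## Working session

There is one attempt and no reset: what is moved stays moved. The work goes in short steps, Python scripts to look and compute and a tool call to move; the robot and the scene stay as the last step left them, time stands still between calls to the robot, and variables do not carry over. Pictures are saved under pics/ and viewed, about 8 in all and at most 12, crops included, and the job is handed in when it is done.

Besides the shell and the picture viewer there is one more tool, called in YAML: its name, and indented under it one key for each argument. drive_tool: Moves the arm, as the interface text tells. Its arguments: {"type":"object","properties":{"rows":{"type":"array","items":{"type":"number"}},"force":{"type":"number"}},"required":["rows"]}

```bash
mkdir -p pics; ls; python3 - <<'E'
from cell import robot, read_camera
import cv2,numpy as np
print(robot.get_obs())
for n in("side","top"):
    c=read_camera(n); cv2.imwrite(f"pics/{n}0.png",c["frame"][:,:,::-1]); np.savez(f"{n}0.npz",**c)
    R=cv2.Rodrigues(np.array(c["rvec"]))[0]; print(n,c["camera_matrix"],(-R.T@np.array(c["tvec"]).ravel()),R)
E
```

```text
pics
{'time': 0.0, 'joints': array([-1.43759253e+00,  2.59224766e-01,  2.07239583e-02,  1.33369957e+00,
        6.48737397e-06,  1.41817794e+00]), 'qd': array([ 0.00061358,  0.00105513,  0.00027595, -0.00162582,  0.00119981,
       -0.00113   ]), 'tau': array([-1.28200096e-03, -5.55647957e+01,  3.44524419e+01,  1.35714773e-02,
       -2.06720201e-04, -1.47728464e-06]), 'position': array([ 0.15501866, -0.52739549,  0.2306336 ]), 'ee_rot': array([[ 9.59430189e-01,  2.81946237e-01, -1.80042692e-04],
       [ 2.81946209e-01, -9.59429203e-01,  1.39247674e-03],
       [ 2.19865359e-04, -1.38674657e-03, -9.99999014e-01]]), 'ft_force': array([ 0.35620342, -0.61872446, -0.08545826]), 'torque': array([-0.04216736, -0.02310824,  0.00234768]), 'width': 0.08502506415189642}
side [[360.08326089   0.         258.00263131]
 [  0.         360.08326089 192.29502149]
 [  0.           0.           1.        ]] [ 0.19355873 -0.59945285  0.59347356] [[ 0.81372479 -0.58102961 -0.01601747]
 [-0.3111878  -0.41220877 -0.85629789]
 [ 0.49093189  0.70177526 -0.51623382]]
top [[384.05569864   0.         251.23156177]
 [  0.         384.05569864 187.18387593]
 [  0.           0.           1.        ]] [ 0.43292699 -0.03021322  1.17279306] [[ 0.01261048 -0.99987796  0.00922155]
 [-0.98801307 -0.01387878 -0.15374508]
 [ 0.15385431 -0.00717222 -0.98806751]]
```

View pics/side0.png

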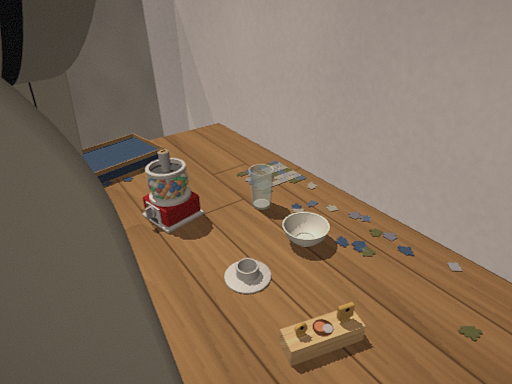

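View pics/top0.png

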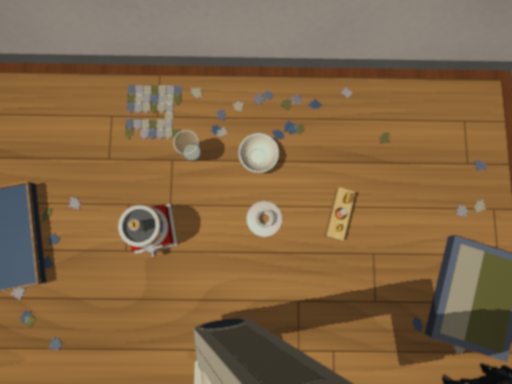

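Side view: lid at about (248,273), machine post at (165,155), block at (323,335) with keys at (302,328) and (346,312). Top view: lid (264,219), post (135,224), block (341,214). I'll zoom in on these for accurate pixels.

```bash
python3 - <<'E'
import cv2,numpy as np
s=cv2.imread("pics/side0.png");t=cv2.imread("pics/top0.png")
def crop(i,x,y,w,h,k): return cv2.resize(i[y:y+h,x:x+w],(w*k,h*k),interpolation=cv2.INTER_CUBIC)
a=np.hstack([crop(s,275,295,100,70,4),crop(s,215,245,100,70,4)])
b=np.hstack([crop(t,100,190,100,70,4),crop(t,310,180,100,70,4)])
cv2.imwrite("pics/c1.png",np.vstack([a,b]))
E
```

```text
(no output)
```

View pics/c1.png

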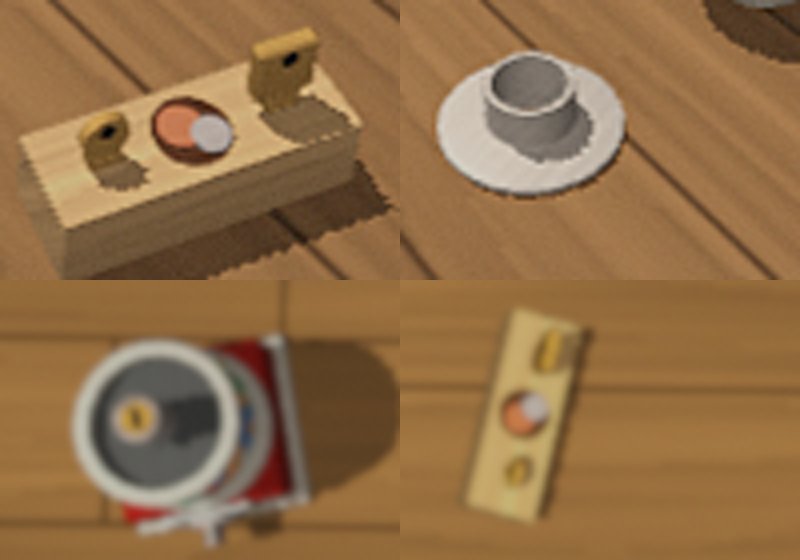

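Square key is the far (+x) one, round the near one. Now I'll measure, and zoom hard on the keyway.

```bash
cat >h.py <<'E'
import cv2,numpy as np
def load(n,live=False):
    if live:
        from cell import read_camera
        return read_camera(n)
    return dict(np.load(n+"0.npz"))
def ray(c,px):
    R=cv2.Rodrigues(np.array(c["rvec"],float))[0]; o=-R.T@np.array(c["tvec"],float).ravel()
    return o,R.T@np.linalg.inv(c["camera_matrix"])@np.array([px[0],px[1],1.])
def cast(c,px,z):
    o,d=ray(c,px); return (o+d*(z-o[2])/d[2])
def proj(c,P):
    return cv2.projectPoints(np.array(P,float).reshape(-1,3),np.array(c["rvec"],float),np.array(c["tvec"],float),c["camera_matrix"],None)[0].reshape(-1,2)
def tri(c1,p1,c2,p2):
    A=[];b=[]
    for c,p in((c1,p1),(c2,p2)):
        o,d=ray(c,p);d/=np.linalg.norm(d);M=np.eye(3)-np.outer(d,d);A.append(M);b.append(M@o)
    return np.linalg.lstsq(np.vstack(A),np.hstack(b),rcond=None)[0]
E
python3 - <<'E'
from h import *
np.set_printoptions(precision=4,suppress=True)
T,S=load("top"),load("side")
def big(f,x,y,w,h,lo,hi,name,c,z):
    g=f[y:y+h,x:x+w]; hsv=cv2.cvtColor(g,cv2.COLOR_RGB2HSV)
    m=cv2.inRange(hsv,lo,hi); k=max(cv2.findContours(m,cv2.RETR_EXTERNAL,cv2.CHAIN_APPROX_NONE)[0],key=cv2.contourArea)
    pts=k[:,0].astype(np.float32)+[x,y]
    W=np.array([cast(c,p,z)[:2] for p in pts],np.float32)
    return W
for n,c,r in(("top",T,(235,190,60,60)),("side",S,(215,245,65,60))):
    W=big(c["frame"],*r,(0,0,80),(180,70,255),n,c,.006); print("lid",n,cv2.fitEllipse(W),cv2.minEnclosingCircle(W))
print("hub side",cast(S,(248,265),.034),"machine rim top",cast(T,(139,226.0),.16),"post",cast(T,(133.9,224.9),.204))
W=big(T["frame"],100,190,60,70,(0,0,120),(180,80,255),"",T,.16); print("rim",cv2.fitEllipse(W),cv2.minEnclosingCircle(W))
W=big(T["frame"],315,175,60,80,(10,60,140),(35,140,255),"",T,.04); print("block top",cv2.minAreaRect(W))
C=[(517,307),(588,325),(543,523),(464,505)]
print("corners top",[cast(T,(310+(x-400)/4,180+(y-280)/4),.04)[:2] for x,y in C])
C=[(20,140),(70,228),(360,125),(305,50)]
print("corners side",[cast(S,(275+x/4,295+y/4),.04)[:2] for x,y in C])
# square head top edge in side: corners of top face
for n,p in(("key L top",(252,46)),("key R top",(318,32))): print(n,cast(S,(275+p[0]/4,295+p[1]/4),.081))
print("key top cam",cast(T,(347.7,197.5),.081),"spare",cast(T,(339.4,227),.07))
def crop(i,x,y,w,h,k): return cv2.resize(i[y:y+h,x:x+w],(w*k,h*k),interpolation=cv2.INTER_CUBIC)
a=np.hstack([crop(T["frame"],118,210,32,30,12),crop(S["frame"],148,142,32,30,12)])
cv2.imwrite("pics/c2.png",a[:,:,::-1])
E
```

```text
lid top ((0.5191420912742615, -0.07822097837924957), (0.10540510714054108, 0.10610383749008179), 45.15729904174805) ((0.5192566514015198, -0.07818550616502762), 0.05437042936682701)
lid side ((0.5195028781890869, -0.08415903896093369), (0.10466919094324112, 0.10938774794340134), 147.42660522460938) ((0.521132230758667, -0.08316575735807419), 0.0569249726831913)
hub side [ 0.523  -0.0838  0.034 ] machine rim top [0.4836 0.2552 0.16  ] post [0.4839 0.2557 0.204 ]
rim ((0.47922182083129883, 0.2530878484249115), (0.10286713391542435, 0.13175317645072937), 119.93352508544922) ((0.47119927406311035, 0.24829748272895813), 0.07182720303535461)
block top ((0.5351821780204773, -0.30217301845550537), (0.05679863691329956, 0.15549468994140625), 74.56537628173828)
corners top [array([ 0.6143, -0.3018]), array([ 0.6015, -0.3546]), array([ 0.4545, -0.3172]), array([ 0.4668, -0.2595])]
corners side [array([ 0.4698, -0.2662]), array([ 0.4593, -0.3138]), array([ 0.6003, -0.3517]), array([ 0.6131, -0.3072])]
key L top [ 0.5646 -0.3133  0.081 ]
key R top [ 0.5946 -0.3253  0.081 ]
key top cam [ 0.5768 -0.3155  0.081 ] spare [ 0.4927 -0.2924  0.07  ]
```

View pics/c2.png

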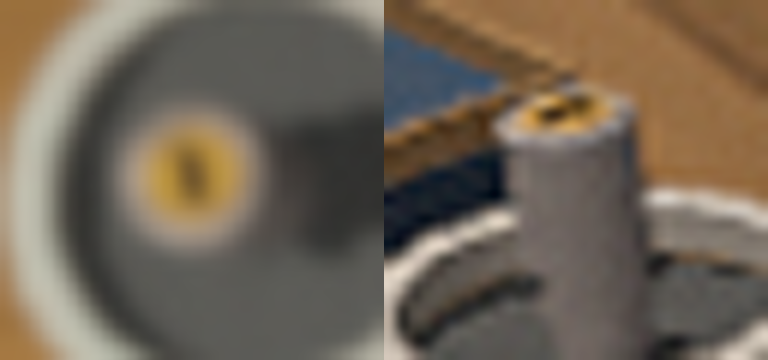

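Keyway slot visible: in the top view about (133.6,224.2), running almost vertically with slight tilt; in the side view at (162.6,151.4). Now compute keyway angle, machine yaw and consolidated positions.

```bash
python3 - <<'E'
from h import *
np.set_printoptions(precision=4,suppress=True)
T,S=load("top"),load("side")
print("post T",cast(T,(133.6,224.2),.204),"S",cast(S,(162.6,151.4),.204))
print("tri",tri(T,(133.6,224.2),S,(162.6,151.4)))
# slot angle: darkness inside plug
for n,c,ctr in(("T",T,(133.6,224.2)),("S",S,(162.6,151.4))):
    g=cv2.cvtColor(c["frame"],cv2.COLOR_RGB2HSV)[...,2].astype(float)
    P0=cast(c,ctr,.204); pts=[];w=[]
    for y in range(int(ctr[1])-6,int(ctr[1])+8):
        for x in range(int(ctr[0])-6,int(ctr[0])+8):
            P=cast(c,(x,y),.204)
            if np.linalg.norm(P-P0)<.0085: pts.append(P[:2]);w.append(g[y,x])
    pts=np.array(pts);w=np.array(w);w=np.clip(np.median(w)-w,0,None);m=(w[:,None]*pts).sum(0)/w.sum()
    C=((pts-m)*w[:,None]).T@(pts-m)/w.sum();e,v=np.linalg.eigh(C);print(n,m,e*1e6,"ang",np.degrees(np.arctan2(v[1,1],v[0,1]))%180)
    x,y=map(int,ctr);print(g[y-6:y+7,x-7:x+8].astype(int))
# base edge
print("base edge top", np.array([cast(T,(100+(x+.5)/4-.5,190+(y-280+.5)/4-.5),.012)[:2] for x,y in((280,335),(305,500),(135,525),(212,535))]))
f=lambda c,x,y,k,ox,oy,z:cast(c,(ox+(x+.5)/k-.5,oy+(y+.5)/k-.5),z)
print("block T",np.mean([f(T,x-400,y-280,4,310,180,.04) for x,y in[(517,307),(588,325),(543,523),(464,505)]],0))
print("block S",np.mean([f(S,x,y,4,275,295,.04) for x,y in[(20,140),(70,228),(360,125),(305,50)]],0))
print("key T",f(T,152,75,4,310,180,.081),"key S front top edge",f(S,252,46,4,275,295,.081),f(S,318,32,4,275,295,.081))
print("hub S",f(S,132,80,4,215,245,.034))
def crop(i,x,y,w,h,k): return cv2.resize(i[y:y+h,x:x+w],(w*k,h*k),interpolation=cv2.INTER_CUBIC)
cv2.imwrite("pics/c3.png",np.hstack([crop(T["frame"],325,182,36,30,11),crop(S["frame"],333,298,36,30,11)])[:,:,::-1])
E
```

```text
post T [0.4857 0.2566 0.204 ] S [0.4853 0.2481 0.204 ]
tri [0.4871 0.2573 0.2   ]
T [0.4861 0.2568] [ 2.3792 10.8921] ang 17.003739676342576
[[ 64  63  75  88  96 104 110 112 113 110 104  96  92  89  89]
 [ 60  69  84  96 110 123 133 137 140 138 129 114  99  88  85]
 [ 63  77  93 112 129 143 153 159 164 164 155 139 117  93  77]
 [ 68  87 110 133 151 159 161 163 171 177 173 161 139 106  75]
 [ 71  96 127 154 169 171 160 147 157 177 183 174 153 118  82]
 [ 74 104 140 168 180 180 161 128 136 169 185 179 157 125  89]
 [ 75 109 147 174 186 186 167 125 123 162 183 181 158 127  92]
 [ 75 108 145 172 184 187 171 133 124 159 181 176 153 123  91]
 [ 73 102 136 162 176 184 176 151 142 162 176 169 148 117  89]
 [ 72  96 124 149 167 178 178 171 166 169 170 158 137 108  85]
 [ 70  90 111 134 155 168 175 176 174 170 161 143 120  97  83]
 [ 70  86  98 115 135 151 161 164 162 157 144 123 103  89  82]
 [ 68  83  91  98 109 122 132 136 135 130 118 105  91  85  82]]
S [0.4851 0.2508] [2.8246 8.0189] ang 137.47421882659333
[[102 109 138 157 165 160 156 154 154 150 154 152 152 151 153]
 [110 107 103 100 1
[... 325 characters left out ...]
  66 124 133 173 186 145 122 141]
 [ 83  79 144 180 199 193 150 178 207 192 163 154 132  95 138]
 [ 84  79 110 168 172 160 166 162 149 143 131  98  85  69 131]
 [ 75  53  53  87 115 119 124 126 114 102  89  85  75  63 129]
 [ 44  36  42  95 118 110 110 105 103  98  96  86  82  63 124]
 [ 42  37  37  94 123 112 108 105 105 102  98  89  85  68 101]
 [ 42  40  31  96 124 116 113 110 108 103  94  92  83  72  90]]
base edge top [[0.5605 0.2082]
 [0.4371 0.184 ]
 [0.4171 0.3094]
 [0.4105 0.2519]]
block T [ 0.5354 -0.3072  0.04  ]
block S [ 0.5356 -0.3087  0.04  ]
key T [ 0.5743 -0.3153  0.081 ] key S front top edge [ 0.5647 -0.3123  0.081 ] [ 0.5947 -0.3243  0.081 ]
hub S [ 0.523  -0.0823  0.034 ]
```

View pics/c3.png

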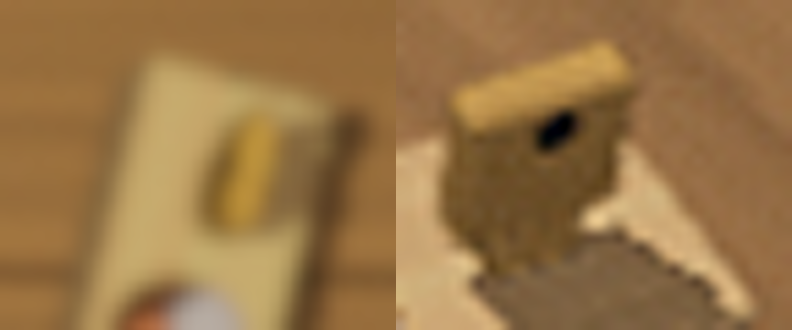

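```bash
cat >p.py <<'E'
# works out row numbers: p.py jaw x y z yaw|- rows
import sys,numpy as np
from cell import robot
o=robot.get_obs();p=o["position"];R=o["ee_rot"];yaw=np.arctan2(R[1,0],R[0,0])
def st():
    print("t%.2f pos"%o["time"],(p*1e3).round(1),"yaw %.3f tilt"%yaw,R[:2,2].round(4),"q6 %.2f"%o["joints"][5],"F",o["ft_force"].round(1),"T",o["torque"].round(2),"w %.1f"%(o["width"]*1e3))
st()
if len(sys.argv)>2:
    jaw,x,y,z=map(float,sys.argv[1:5]);ty=yaw if sys.argv[5]=="-" else float(sys.argv[5]);n=int(sys.argv[6])
    dy=(ty-yaw+np.pi)%(2*np.pi)-np.pi; d=(np.array([x,y,z])-p)*1e3/n; out=[]
    for i in range(n):
        a=yaw+dy*i/n;c,s=np.cos(a),np.sin(a)
        out.append("%g,%.1f,%.1f,%.1f,%.3f"%(jaw,c*d[0]+s*d[1],s*d[0]-c*d[1],-d[2],-dy/n))
    for i in range(0,n,5): print("["+", ".join(out[i:i+5])+"]")
E
python3 p.py 0 .5205 -.0805 .16 2.88 21
```

```text
t0.10 pos [ 155.  -527.4  230.7] yaw 0.286 tilt [-0.0002  0.0012] q6 1.42 F [-0.3 -0.3 -0.2] T [ 0.05 -0.01 -0.01] w 85.2
[0,22.7,-15.5,3.4,-0.124, 0,24.4,-12.6,3.4,-0.124, 0,25.8,-9.5,3.4,-0.124, 0,26.8,-6.2,3.4,-0.124, 0,27.3,-2.9,3.4,-0.124]
[0,27.5,0.5,3.4,-0.124, 0,27.2,3.9,3.4,-0.124, 0,26.5,7.2,3.4,-0.124, 0,25.4,10.4,3.4,-0.124, 0,24.0,13.5,3.4,-0.124]
[0,22.1,16.3,3.4,-0.124, 0,19.9,18.9,3.4,-0.124, 0,17.5,21.2,3.4,-0.124, 0,14.7,23.2,3.4,-0.124, 0,11.7,24.9,3.4,-0.124]
[0,8.6,26.1,3.4,-0.124, 0,5.3,27.0,3.4,-0.124, 0,1.9,27.4,3.4,-0.124, 0,-1.5,27.5,3.4,-0.124, 0,-4.8,27.1,3.4,-0.124]
[0,-8.1,26.3,3.4,-0.124]
```

drive_tool:
  rows: [0, 22.7, -15.5, 3.4, -0.124, 0, 24.4, -12.6, 3.4, -0.124, 0, 25.8, -9.5, 3.4, -0.124, 0, 26.8, -6.2, 3.4, -0.124, 0, 27.3, -2.9, 3.4, -0.124]

```text
time: 0.52
position: [0.2411, -0.4205, 0.2105]
ee_rot: [[0.614, 0.79, -0.002], [0.79, -0.614, 0.004], [0.002, -0.004, -1.0]]
ft_force: [0.1, -0.4, -0.0]
width: 0.0853
```

drive_tool:
  rows: [0, 27.5, 0.5, 3.4, -0.124, 0, 27.2, 3.9, 3.4, -0.124, 0, 26.5, 7.2, 3.4, -0.124, 0, 25.4, 10.4, 3.4, -0.124, 0, 24.0, 13.5, 3.4, -0.124]

```text
time: 0.93
position: [0.3296, -0.3066, 0.1918]
ee_rot: [[0.035, 0.999, -0.003], [0.999, -0.035, 0.006], [0.006, -0.003, -1.0]]
ft_force: [-0.4, -0.4, -0.1]
width: 0.0857
```

drive_tool:
  rows: [0, 22.1, 16.3, 3.4, -0.124, 0, 19.9, 18.9, 3.4, -0.124, 0, 17.5, 21.2, 3.4, -0.124, 0, 14.7, 23.2, 3.4, -0.124, 0, 11.7, 24.9, 3.4, -0.124]

```text
time: 1.35
position: [0.4172, -0.1918, 0.1736]
ee_rot: [[-0.556, 0.831, -0.004], [0.831, 0.556, 0.007], [0.008, 0.001, -1.0]]
ft_force: [0.9, -0.0, 0.4]
width: 0.0855
```

```bash
python3 p.py 0 .5205 -.0805 .12 2.88 10
```

```text
t1.35 pos [ 417.2 -191.8  173.6] yaw 2.161 tilt [-0.0041  0.0072] q6 0.36 F [ 0.9 -0.   0.4] T [ 0.02 -0.03 -0.05] w 85.5
[0,3.5,14.8,5.4,-0.072, 0,2.4,15.0,5.4,-0.072, 0,1.3,15.1,5.4,-0.072, 0,0.3,15.2,5.4,-0.072, 0,-0.8,15.2,5.4,-0.072]
[0,-1.9,15.1,5.4,-0.072, 0,-3.0,14.9,5.4,-0.072, 0,-4.1,14.6,5.4,-0.072, 0,-5.1,14.3,5.4,-0.072, 0,-6.1,13.9,5.4,-0.072]
```

drive_tool:
  rows: [0, 3.5, 14.8, 5.4, -0.072, 0, 2.4, 15.0, 5.4, -0.072, 0, 1.3, 15.1, 5.4, -0.072, 0, 0.3, 15.2, 5.4, -0.072, 0, -0.8, 15.2, 5.4, -0.072]

```text
time: 1.77
position: [0.4709, -0.1287, 0.1449]
ee_rot: [[-0.828, 0.56, -0.005], [0.56, 0.828, 0.008], [0.009, 0.004, -1.0]]
ft_force: [0.4, -0.3, 1.0]
width: 0.0856
```

drive_tool:
  rows: [0, -1.9, 15.1, 5.4, -0.072, 0, -3.0, 14.9, 5.4, -0.072, 0, -4.1, 14.6, 5.4, -0.072, 0, -5.1, 14.3, 5.4, -0.072, 0, -6.1, 13.9, 5.4, -0.072]

```text
time: 2.18
position: [0.5218, -0.0671, 0.1152]
ee_rot: [[-0.977, 0.213, -0.008], [0.213, 0.977, 0.01], [0.01, 0.008, -1.0]]
ft_force: [-0.3, -0.8, 1.3]
width: 0.0854
```

```bash
python3 p.py 0 .5205 -.0805 .013 2.88 5; python3 - <<'E'
from h import *
c=load("side",1);np.save
x,y=180,170
cv2.imwrite("pics/s1.png",cv2.resize(c["frame"][y:y+140,x:x+140,::-1],None,fx=4,fy=4,interpolation=cv2.INTER_CUBIC))
E
```

```text
t2.18 pos [521.8 -67.1 115.2] yaw 2.927 tilt [-0.0085  0.0095] q6 -0.08 F [-0.3 -0.8  1.3] T [0.08 0.04 0.02] w 85.4
[0,-0.3,-2.7,20.4,0.009, 0,-0.3,-2.7,20.4,0.009, 0,-0.4,-2.7,20.4,0.009, 0,-0.4,-2.7,20.4,0.009, 0,-0.4,-2.7,20.4,0.009]
```

View pics/s1.png

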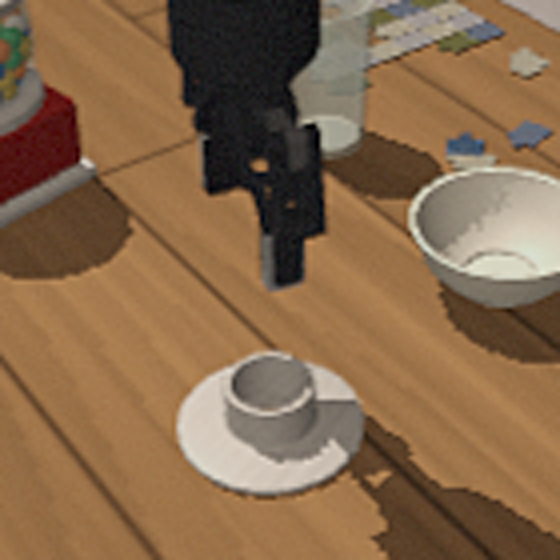

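Gripper hovers above the lid (hub at crop (270,385)); tip appears around (283,275). Descending.

drive_tool:
  rows: [0, 0, -4.5, 15, 0.009, 0, -0.4, -4.5, 15, 0.009, 0, -0.4, -2.7, 15, 0.009, 0, -0.4, 0, 10, 0.009, 0, 0, 0, 0, 0]

```text
time: 2.65
position: [0.5209, -0.0753, 0.0557]
ee_rot: [[-0.97, 0.242, -0.011], [0.241, 0.97, 0.011], [0.013, 0.008, -1.0]]
ft_force: [-0.2, 0.1, -0.6]
width: 0.0857
```

```bash
python3 p.py 0 .5205 -.0805 .013 2.88 5; python3 - <<'E'
from h import *
c=load("top",1);s=load("side",1)
a=cv2.resize(c["frame"][170:270,220:310],None,fx=4,fy=4,interpolation=cv2.INTER_CUBIC)
b=cv2.resize(s["frame"][220:320,200:300],None,fx=4,fy=4,interpolation=cv2.INTER_CUBIC)
cv2.imwrite("pics/s2.png",np.hstack([a,b])[:,:,::-1])
E
```

```text
t2.65 pos [520.9 -75.3  55.7] yaw 2.898 tilt [-0.0108  0.0113] q6 -0.06 F [-0.2  0.1 -0.6] T [-0.    0.02  0.03] w 85.7
[0,-0.2,-1.0,8.5,0.004, 0,-0.2,-1.0,8.5,0.004, 0,-0.2,-1.0,8.5,0.004, 0,-0.2,-1.0,8.5,0.004, 0,-0.2,-1.0,8.5,0.004]
```

View pics/s2.png

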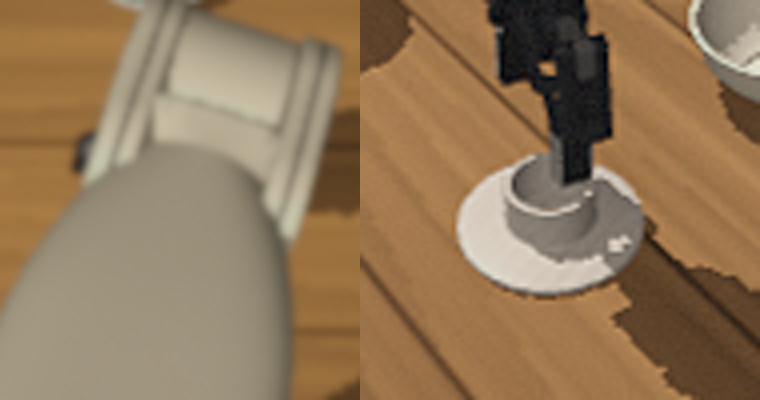

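```bash
python3 - <<'E'
from h import *
from cell import robot
o=robot.get_obs();S=load("side");p=o["position"];R=o["ee_rot"]
for sgn in(-1,1):
  for yy in(.0425,.057):
    for xx in(-.011,.011):
      P=p+R@np.array([xx,sgn*yy,-.013]); q=proj(S,P)[0]; print(sgn,yy,xx,P.round(4),"crop",(q-[200,220])*4+[360,0])
for P in([.5205,-.0805,.034],[.5205,-.0785,.034],[.5205,-.0835,.034]): print(P,(proj(S,P)[0]-[200,220])*4+[360,0])
E
```

```text
-1 0.0425 -0.011 [ 0.5222 -0.1195  0.0699] crop [586.25574187 167.03077674]
-1 0.0425 0.011 [ 0.5009 -0.1142  0.0701] crop [547.52212674 177.58745345]
-1 0.057 -0.011 [ 0.5187 -0.1335  0.0697] crop [596.32960364 184.56043403]
-1 0.057 0.011 [ 0.4974 -0.1282  0.07  ] crop [557.09335133 195.44056257]
1 0.0425 -0.011 [ 0.5427 -0.037   0.0706] crop [532.78927678  73.99308858]
1 0.0425 0.011 [ 0.5213 -0.0317  0.0708] crop [496.76754219  82.91543649]
1 0.057 -0.011 [ 0.5461 -0.0229  0.0707] crop [524.51972642  59.60313694]
1 0.057 0.011 [ 0.5248 -0.0176  0.0709] crop [488.92406281  68.28507317]
[0.5205, -0.0805, 0.034] [545.04705345 178.51492789]
[0.5205, -0.0785, 0.034] [543.07404651 176.55947463]
[0.5205, -0.0835, 0.034] [548.01936205 181.46079211]
```

drive_tool:
  rows: [0, -2.0, -3.5, 0, 0.008, 0, -1.0, -3.0, 10, 0, 0, 0, -1.0, 12, 0, 0, 0, 0, 10, 0, 0, 0, 0, 4, 0]

```text
time: 3.17
position: [0.5253, -0.0854, 0.0231]
ee_rot: [[-0.968, 0.249, -0.001], [0.249, 0.968, 0.008], [0.003, 0.007, -1.0]]
ft_force: [0.4, -0.7, 0.4]
width: 0.0852
```

```bash
python3 p.py 0 .522 -.082 .012 2.88 2
```

```text
t3.17 pos [525.3 -85.4  23.1] yaw 2.890 tilt [-0.0012  0.0079] q6 -0.07 F [ 0.4 -0.7  0.4] T [-0.02 -0.02  0.02] w 85.2
[0,2.0,1.2,5.6,0.005, 0,2.0,1.2,5.6,0.005]
```

drive_tool:
  rows: [0, 2.0, 2.0, 6, 0.004, 0, 1.0, 1.0, 5, 0.004, 0, 0, 0, 1.5, 0, 0, 0, 0, 0, 0]

```text
time: 3.5
position: [0.5229, -0.0818, 0.0092]
ee_rot: [[-0.966, 0.258, -0.001], [0.258, 0.966, 0.008], [0.003, 0.007, -1.0]]
ft_force: [0.2, -0.5, 0.3]
width: 0.0852
```

drive_tool:
  rows: [150, 0, 0, 0, 0, 255, 0, 0, 0, 0, 255, 0, 0, 0, 0, 255, 0, 0, 0, 0, 255, 0, 0, 0, 0]
  force: 50

```text
time: 3.92
position: [0.5236, -0.0817, 0.0105]
ee_rot: [[-0.966, 0.258, 0.001], [0.258, 0.966, 0.008], [0.001, 0.007, -1.0]]
ft_force: [0.1, -0.0, -3.5]
width: 0.0512
```

drive_tool:
  rows: [255, 0, 0, 0, 0, 255, 0, 0, 0, 0, 255, 0, 0, 0, 0]

```text
time: 4.17
position: [0.5234, -0.0816, 0.0103]
ee_rot: [[-0.966, 0.258, 0.0], [0.258, 0.966, 0.008], [0.002, 0.007, -1.0]]
ft_force: [0.4, 0.3, -1.5]
width: 0.051
```

```bash
python3 p.py 255 .522 -.082 .05 2.88 3
```

```text
t4.17 pos [523.4 -81.6  10.3] yaw 2.881 tilt [0.0001 0.0077] q6 -0.06 F [ 0.4  0.3 -1.5] T [ 0.01 -0.08  0.03] w 51.0
[255,0.4,-0.2,-13.2,0.000, 255,0.4,-0.2,-13.2,0.000, 255,0.4,-0.2,-13.2,0.000]
```

drive_tool:
  rows: [255, 0, 0, -8, 0, 255, 0, 0, -16, 0, 255, 0, 0, -25, 0, 255, 0, 0, -30, 0, 255, 0, 0, -30, 0]

```text
time: 4.58
position: [0.5192, -0.0813, 0.1182]
ee_rot: [[-0.966, 0.258, -0.013], [0.258, 0.966, 0.012], [0.016, 0.008, -1.0]]
ft_force: [1.1, -0.8, -2.3]
width: 0.0511
```

drive_tool:
  rows: [255, 0, 0, -30, 0, 255, 0, 0, -30, 0, 255, 0, 0, -30, 0, 255, 0, 0, -20, 0, 255, 0, 0, -8, 0]

```text
time: 5.0
position: [0.5198, -0.0824, 0.2493]
ee_rot: [[-0.966, 0.258, -0.007], [0.258, 0.966, 0.01], [0.01, 0.008, -1.0]]
ft_force: [-0.2, -0.4, -3.3]
width: 0.0516
```

```bash
python3 p.py 255 .486 .20 .245 2.88 10
```

```text
t5.00 pos [519.8 -82.4 249.3] yaw 2.881 tilt [-0.0074  0.01  ] q6 -0.06 F [-0.2 -0.4 -3.3] T [-0.03  0.03 -0.  ] w 51.6
[255,10.6,26.4,0.4,0.000, 255,10.6,26.4,0.4,0.000, 255,10.6,26.4,0.4,0.000, 255,10.6,26.4,0.4,0.000, 255,10.6,26.4,0.4,0.000]
[255,10.6,26.4,0.4,0.000, 255,10.6,26.4,0.4,0.000, 255,10.6,26.4,0.4,0.000, 255,10.6,26.4,0.4,0.000, 255,10.6,26.4,0.4,0.000]
```

drive_tool:
  rows: [255, 6, 13, 0.4, 0, 255, 10, 26, 0.4, 0, 255, 13, 32, 0.4, 0, 255, 13, 32, 0.4, 0, 255, 13, 32, 0.4, 0]

```text
time: 5.42
position: [0.501, 0.0628, 0.2476]
ee_rot: [[-0.963, 0.268, -0.007], [0.268, 0.963, 0.008], [0.009, 0.006, -1.0]]
ft_force: [0.4, -0.5, -2.3]
width: 0.0513
```

drive_tool:
  rows: [255, 13, 32, 0.4, 0, 255, 13, 32, 0.4, 0, 255, 12, 30, 0.4, 0, 255, 11, 26, 0.4, 0, 255, 5, 12, 0.4, 0]

```text
time: 5.83
position: [0.4765, 0.2164, 0.241]
ee_rot: [[-0.964, 0.266, -0.017], [0.266, 0.964, 0.009], [0.018, 0.004, -1.0]]
ft_force: [-0.0, -0.7, -2.5]
width: 0.0509
```

drive_tool:
  rows: [255, 2, 4, 0, 0, 255, 0, 0, 0, 0]

```text
time: 6.0
position: [0.4729, 0.2245, 0.2386]
ee_rot: [[-0.965, 0.261, -0.021], [0.261, 0.965, 0.008], [0.022, 0.002, -1.0]]
ft_force: [-0.0, -0.5, -1.9]
width: 0.0511
```

```bash
python3 p.py 255 .486 .254 .245 2.88 5;  python3 - <<'E'
from h import *
s=load("side",1);cv2.imwrite("pics/s3f.png",s["frame"][:,:,::-1])
b=cv2.resize(s["frame"][70:210,90:240],None,fx=5,fy=4,interpolation=cv2.INTER_CUBIC)
cv2.imwrite("pics/s3.png",b[:,:,::-1])
E
```

```text
t6.00 pos [472.9 224.5 238.6] yaw 2.878 tilt [-0.0209  0.0079] q6 0.54 F [-0.  -0.5 -1.9] T [-0.02 -0.08 -0.02] w 51.1
[255,-1.0,6.4,-1.3,-0.000, 255,-1.0,6.4,-1.3,-0.000, 255,-1.0,6.4,-1.3,-0.000, 255,-1.0,6.4,-1.3,-0.000, 255,-1.0,6.4,-1.3,-0.000]
```

View pics/s3.png

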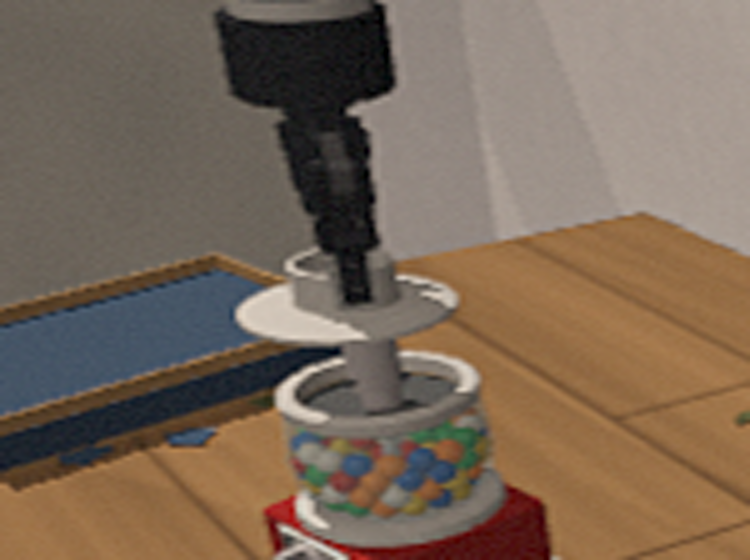

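```bash
python3 - <<'E'
from h import *
np.set_printoptions(precision=4,suppress=True)
from cell import robot
o=robot.get_obs();S=load("side");p=o["position"];R=o["ee_rot"]
print(p)
# predicted plate outline vs observed in image
a=np.linspace(0,2*np.pi,60)
for h in(.0103,.0053):
    P=np.array([p+R@np.array([.0535*np.cos(t),.0535*np.sin(t),h]) for t in a]); q=proj(S,P)
    print(h,"x",q[:,0].min(),q[:,0].max(),"y",q[:,1].min(),q[:,1].max())
print("obs x",90+(235.5)/5-.5,90+460.5/5-.5,"ybot",70+342.5/4-.5)
f=cv2.imread("pics/s3f.png");g=cv2.cvtColor(f,cv2.COLOR_BGR2GRAY)
print(g[140:158,157].tolist()); print(g[147,130:190].tolist()); 
print(g[165,150:185].tolist()); g0=cv2.cvtColor(S["frame"],cv2.COLOR_RGB2GRAY)
print(g0[158,148:180].tolist());print(g0[165,150:185].tolist());
for y in(.245,.25,.255):
  for z in(.204,.185,.17): 
    e=[proj(S,[.4855+.0145*d[0],y+.0145*d[1],z])[0] for d in((0,0),(.77,-.64),(-.77,.64))];print(y,z,np.ravel(e))
E
```

```text
[0.4729 0.2239 0.2386]
0.0103 x 137.99375263171413 181.86777966656211 y 138.84341476210307 156.06982168168156
0.0053 x 137.6605256417746 181.66532470729396 y 137.06489752553867 154.15171929079997
obs x 136.6 181.6 ybot 155.125
[86, 80, 85, 91, 103, 106, 102, 111, 127, 118, 136, 203, 198, 196, 199, 150, 74, 15]
[83, 83, 82, 78, 82, 83, 69, 162, 208, 205, 201, 200, 201, 201, 200, 201, 199, 201, 200, 184, 153, 135, 125, 121, 126, 126, 124, 111, 98, 101, 104, 106, 100, 106, 104, 110, 115, 121, 121, 119, 116, 118, 117, 117, 116, 119, 112, 114, 112, 97, 83, 91, 110, 114, 113, 113, 113, 116, 117, 113]
[114, 72, 81, 85, 91, 88, 84, 72, 56, 52, 51, 85, 110, 104, 104, 98, 95, 86, 83, 76, 67, 81, 91, 91, 88, 91, 90, 91, 85, 90, 97, 116, 177, 204, 194]
[19, 30, 29, 33, 29, 30, 30, 26, 20, 22, 74, 103, 106, 108, 102, 101, 94, 92, 86, 75, 65, 110, 184, 208, 193, 181, 188, 180, 164, 157, 143, 122]
[107, 72, 81, 84, 87, 85, 80, 59, 47, 55, 52, 86, 105, 102, 98, 97, 88, 84, 81, 71, 68, 81, 91, 85, 84, 88, 87, 83, 88, 86, 92, 111, 171, 199, 188]
0.245 0.204 [163.1381 151.7773 168.6032 151.8677 157.685  151.6872]
0.245 0.185 [164.2366 158.3846 169.6462 158.4813 158.8387 158.2882]
0.245 0.17 [165.0879 163.505  170.4545 163.6064 159.7328 163.4039]
0.25 0.204 [162.3798 151.1394 167.8236 151.2287 156.9478 151.0503]
0.25 0.185 [163.482  157.7289 168.8708 157.8244 158.1049 157.6336]
0.25 0.17 [164.3363 162.8358 169.6824 162.9361 159.0016 162.7358]
0.255 0.204 [161.6271 150.5062 167.0498 150.5945 156.2161 150.4181]
0.255 0.185 [162.733  157.078  168.1012 157.1725 157.3764 156.9837]
0.255 0.17 [163.5902 162.1715 168.916  162.2707 158.2758 162.0725]
```

```bash
python3 p.py 255 .4857 .2485 .228 2.88 4
```

```text
t6.05 pos [472.9 223.9 238.6] yaw 2.877 tilt [-0.0212  0.0078] q6 0.54 F [-1.   0.1 -2.2] T [0.02 0.04 0.07] w 50.7
[255,-1.5,6.8,2.6,-0.001, 255,-1.5,6.8,2.6,-0.001, 255,-1.5,6.8,2.6,-0.001, 255,-1.5,6.8,2.6,-0.001]
```

drive_tool:
  rows: [255, -2, 7, 1, 0, 255, -3, 7, 2, 0, 255, -3, 7, 2, 0, 255, -2, 4, 0, 0, 255, 0, 0, 0, 0]

```text
time: 6.47
position: [0.4917, 0.2439, 0.232]
ee_rot: [[-0.964, 0.267, -0.022], [0.266, 0.964, 0.007], [0.023, 0.001, -1.0]]
ft_force: [0.0, -0.0, -2.6]
width: 0.0511
```

```bash
python3 p.py 255 .4857 .2485 .228 2.88 2
```

```text
t6.47 pos [491.7 243.9 232. ] yaw 2.872 tilt [-0.0217  0.007 ] q6 0.57 F [ 0.  -0.  -2.6] T [-0.04 -0.04 -0.03] w 51.1
[255,3.5,1.4,2.0,-0.004, 255,3.5,1.4,2.0,-0.004]
```

drive_tool:
  rows: [255, 3.5, 2, 2, 0, 255, 2, 2, 2, 0, 255, 0, 0, 0, 0, 255, 0, 0, 0, 0]

```text
time: 6.8
position: [0.4875, 0.249, 0.2272]
ee_rot: [[-0.963, 0.268, -0.023], [0.268, 0.963, 0.007], [0.024, 0.0, -1.0]]
ft_force: [0.9, 0.4, -2.9]
width: 0.0514
```

```bash
python3 p.py 255 .4857 .2485 .222 2.88 2;  python3 - <<'E'
from h import *
s=load("side",1);cv2.imwrite("pics/s4f.png",s["frame"][:,:,::-1])
b=cv2.resize(s["frame"][120:200,125:215],None,fx=8,fy=7,interpolation=cv2.INTER_CUBIC)
cv2.imwrite("pics/s4.png",b[:,:,::-1])
E
```

```text
t6.80 pos [487.5 249.  227.2] yaw 2.870 tilt [-0.0227  0.0065] q6 0.58 F [ 0.9  0.4 -2.9] T [-0.04 -0.03  0.01] w 51.4
[255,0.8,-0.5,2.6,-0.005, 255,0.8,-0.5,2.6,-0.005]
```

View pics/s4.png

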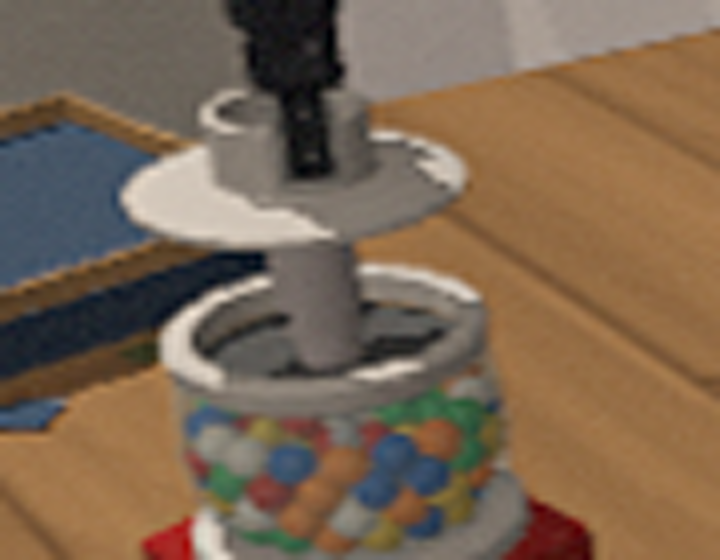

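```bash
python3 - <<'E'
from h import *
np.set_printoptions(precision=2,suppress=True)
from cell import robot
from scipy.optimize import least_squares
o=robot.get_obs();S=load("side");p=o["position"];R=o["ee_rot"]
f=cv2.imread("pics/s4f.png").astype(float)
g=f.sum(2)/3
toc=lambda q:(q-[125,120])
def circ(c,z,r,n=720):
    a=np.linspace(0,2*np.pi,n); return proj(S,np.c_[c[0]+r*np.cos(a),c[1]+r*np.sin(a),np.full(n,z)])
q=circ((.4857,.2485),.16,.053);print("rim pred L,R,T,B",q.min(0),q.max(0))
a=np.linspace(0,2*np.pi,720)
for h in(.0103,.0053):
    q=proj(S,np.array([p+R@np.array([.0535*np.cos(t),.0535*np.sin(t),h]) for t in a]));print("lid pred",h,q.min(0),q.max(0))
# observed by 1-D edges
def prof(l): print(np.round(l).astype(int).tolist())
print("rim row 168 L cols140-152");prof(g[166:171,140:152].mean(0))
print("rim R cols 178-192");prof(g[160:165,178:192].mean(0))
print("rim rows T 150-165 at cols 172-176");prof(g[150:165,172:177].mean(1))
print("lid L row 147-150 cols 134-148");prof(g[146:150,134:148].mean(0))
print("lid R rows 143-146 cols 176-190");prof(g[143:146,176:190].mean(0))
print("lid bottom rows 148-160 cols 150-155");prof(g[148:160,150:155].mean(1))
E
```

```text
rim pred L,R,T,B [144.71 157.76] [185.28 175.84]
lid pred 0.0103 [140.98 138.67] [183.38 155.21]
lid pred 0.0053 [140.67 136.94] [183.19 153.36]
rim row 168 L cols140-152
[47, 49, 51, 46, 58, 151, 199, 205, 177, 93, 65, 64]
rim R cols 178-192
[120, 137, 153, 150, 152, 146, 125, 104, 106, 110, 108, 109, 109, 110]
rim rows T 150-165 at cols 172-176
[117, 107, 102, 110, 114, 113, 111, 128, 182, 163, 119, 124, 125, 94, 76]
lid L row 147-150 cols 134-148
[86, 85, 86, 85, 84, 77, 144, 197, 205, 201, 199, 198, 197, 198]
lid R rows 143-146 cols 176-190
[108, 123, 150, 180, 188, 188, 171, 123, 104, 106, 109, 107, 108, 112]
lid bottom rows 148-160 cols 150-155
[199, 197, 197, 196, 199, 200, 158, 101, 32, 33, 36, 30]
```

Lid and rim bias agree in the side view; the post axis is about (0.4855, 0.247). I'll lower gently and feel for contact (plate on the post top would be at TCP z ≈ 0.214).

drive_tool:
  rows: [255, 1.6, -1.3, 3, 0, 255, 0, 0, 3, 0, 255, 0, 0, 3, 0, 255, 0, 0, 0, 0]

```text
time: 7.18
position: [0.4849, 0.2479, 0.2179]
ee_rot: [[-0.963, 0.268, -0.022], [0.268, 0.963, 0.007], [0.023, 0.001, -1.0]]
ft_force: [-0.7, 0.9, -2.1]
width: 0.0509
```

```bash
python3 p.py 255 .4855 .2475 .212 2.88 3
```

```text
t7.18 pos [484.9 247.9 217.9] yaw 2.870 tilt [-0.0219  0.0067] q6 0.58 F [-0.7  0.9 -2.1] T [-0.03 -0.02  0.03] w 50.9
[255,-0.2,-0.1,2.0,-0.003, 255,-0.2,-0.1,2.0,-0.003, 255,-0.2,-0.1,2.0,-0.003]
```

drive_tool:
  rows: [255, 0, 0, 2, 0, 255, 0, 0, 2, 0, 255, 0, 0, 2, 0, 255, 0, 0, 0, 0]

```text
time: 7.52
position: [0.485, 0.2479, 0.2148]
ee_rot: [[-0.963, 0.268, -0.018], [0.268, 0.963, 0.008], [0.019, 0.003, -1.0]]
ft_force: [-1.0, 0.1, -1.3]
width: 0.0512
```

```bash
python3 p.py
```

```text
t7.52 pos [485.  247.9 214.8] yaw 2.870 tilt [-0.0176  0.008 ] q6 0.58 F [-1.   0.1 -1.3] T [-0.02 -0.06 -0.03] w 51.2
```

drive_tool:
  rows: [255, 0, 0, 2, 0, 255, 0, 0, 2, 0]

```text
time: 7.68
position: [0.4854, 0.248, 0.2138]
ee_rot: [[-0.963, 0.268, -0.013], [0.268, 0.963, 0.009], [0.015, 0.005, -1.0]]
ft_force: [-7.9, -4.7, 22.4]
width: 0.051
```

```bash
python3 p.py
```

```text
t7.68 pos [485.4 248.  213.8] yaw 2.870 tilt [-0.0131  0.0093] q6 0.58 F [-7.9 -4.7 22.4] T [-0.58  1.59  0.12] w 51.0
```

drive_tool:
  rows: [255, 0, 0, -2, 0, 255, 0.8, 3, 0, 0, 255, 0, 0, 2, 0, 255, 0, 0, 2, 0]

```text
time: 8.02
position: [0.4859, 0.2514, 0.2132]
ee_rot: [[-0.963, 0.268, -0.01], [0.268, 0.963, 0.01], [0.012, 0.007, -1.0]]
ft_force: [-5.6, -4.2, 23.2]
width: 0.0514
```

```bash
python3 p.py
```

```text
t8.02 pos [485.9 251.4 213.2] yaw 2.870 tilt [-0.0097  0.0103] q6 0.59 F [-5.6 -4.2 23.2] T [-0.78  1.2   0.1 ] w 51.4
```

drive_tool:
  rows: [255, 0, 0, -1.5, 0, 255, 0.3, 1.5, 0.5, 0, 255, 0.3, 1.5, 1, 0, 255, 0.3, 1.5, 1, 0]

```text
time: 8.35
position: [0.4864, 0.2547, 0.2124]
ee_rot: [[-0.963, 0.269, -0.009], [0.269, 0.963, 0.006], [0.01, 0.004, -1.0]]
ft_force: [-2.4, -6.7, 9.4]
width: 0.0513
```

drive_tool:
  rows: [255, 0.3, 1.5, 1, 0, 255, 0.3, 1.5, 1, 0]

```text
time: 8.52
position: [0.4871, 0.2557, 0.2113]
ee_rot: [[-0.963, 0.271, -0.006], [0.271, 0.963, 0.001], [0.007, -0.001, -1.0]]
ft_force: [-5.0, -12.4, 15.3]
width: 0.0509
```

```bash
python3 p.py
```

```text
t8.52 pos [487.1 255.7 211.3] yaw 2.867 tilt [-0.0065  0.0012] q6 0.60 F [ -5.  -12.4  15.3] T [-2.65  1.07 -0.08] w 50.9
```

drive_tool:
  rows: [255, 0.4, -1.6, 0.5, 0, 255, 0, 0, 1.5, 0, 255, 0, 0, 1.5, 0]

```text
time: 8.77
position: [0.4878, 0.2548, 0.2105]
ee_rot: [[-0.963, 0.271, -0.0], [0.271, 0.963, 0.002], [0.001, 0.002, -1.0]]
ft_force: [2.6, -0.6, -0.5]
width: 0.0516
```

```bash
python3 p.py
```

```text
t8.77 pos [487.8 254.8 210.5] yaw 2.867 tilt [-0.0001  0.0022] q6 0.60 F [ 2.6 -0.6 -0.5] T [-0.21 -0.6  -0.04] w 51.6
```

Force vanished and the tool levelled at (0.488, 0.255): the post seems to have entered. Continue down.

drive_tool:
  rows: [255, 0, 0, 2, 0, 255, 0, 0, 2, 0, 255, 0, 0, 2, 0, 255, 0, 0, 0, 0]

```text
time: 9.1
position: [0.4885, 0.255, 0.2023]
ee_rot: [[-0.963, 0.271, -0.001], [0.271, 0.963, 0.002], [0.001, 0.001, -1.0]]
ft_force: [1.8, -1.6, -1.2]
width: 0.0512
```

```bash
python3 p.py
```

```text
t9.10 pos [488.5 255.  202.3] yaw 2.867 tilt [-0.0005  0.0016] q6 0.60 F [ 1.8 -1.6 -1.2] T [-0.16 -0.43 -0.02] w 51.2
```

drive_tool:
  rows: [255, -0.4, 0, 3, 0, 255, 0, 0, 3, 0, 255, 0, 0, 3, 0, 255, 0, 0, 3, 0, 255, 0, 0, 2, 0]

```text
time: 9.52
position: [0.4886, 0.255, 0.1855]
ee_rot: [[-0.963, 0.271, -0.003], [0.271, 0.963, 0.001], [0.003, 0.0, -1.0]]
ft_force: [1.7, -0.7, -1.4]
width: 0.051
```

```bash
python3 p.py
```

```text
t9.52 pos [488.6 255.  185.5] yaw 2.867 tilt [-0.0031  0.0009] q6 0.60 F [ 1.7 -0.7 -1.4] T [-0.14 -0.33 -0.02] w 51.0
```

drive_tool:
  rows: [255, -0.3, 0, 1.5, 0, 255, 0, 0, 1.5, 0, 255, 0, 0, 1, 0, 255, 0, 0, 0, 0]

```text
time: 9.85
position: [0.4885, 0.2549, 0.1804]
ee_rot: [[-0.963, 0.271, -0.004], [0.271, 0.963, 0.001], [0.004, -0.0, -1.0]]
ft_force: [0.3, -0.6, -1.2]
width: 0.0513
```

```bash
python3 p.py
```

```text
t9.85 pos [488.5 254.9 180.4] yaw 2.867 tilt [-0.0043  0.0009] q6 0.60 F [ 0.3 -0.6 -1.2] T [-0.1  -0.23 -0.03] w 51.3
```

drive_tool:
  rows: [255, 0, 0, 0.8, 0, 255, 0, 0, 0.8, 0]

```text
time: 10.02
position: [0.4886, 0.2549, 0.1801]
ee_rot: [[-0.963, 0.271, -0.003], [0.271, 0.963, 0.001], [0.003, 0.001, -1.0]]
ft_force: [-1.8, -2.3, 8.0]
width: 0.0512
```

```bash
python3 p.py
```

```text
t10.02 pos [488.6 254.9 180.1] yaw 2.867 tilt [-0.0027  0.0014] q6 0.60 F [-1.8 -2.3  8. ] T [-0.33  0.51  0.01] w 51.2
```

On the bolts (8 N). Ease off and open.

drive_tool:
  rows: [255, 0, 0, -0.6, 0, 100, 0, 0, 0, 0, 60, 0, 0, 0, 0, 0, 0, 0, 0, 0, 0, 0, 0, 0, 0]

```text
time: 10.43
position: [0.4885, 0.2552, 0.1814]
ee_rot: [[-0.963, 0.271, -0.002], [0.271, 0.963, 0.002], [0.003, 0.002, -1.0]]
ft_force: [-0.1, -0.5, -0.5]
width: 0.0848
```

drive_tool:
  rows: [0, 0, 0, 0, 0, 0, 0, 0, -5, 0, 0, 0, 0, -15, 0, 0, 0, 0, -30, 0, 0, 0, 0, -30, 0]

```text
time: 10.85
position: [0.4861, 0.2543, 0.2588]
ee_rot: [[-0.963, 0.271, -0.013], [0.271, 0.963, -0.001], [0.012, -0.004, -1.0]]
ft_force: [0.2, -0.2, -0.3]
width: 0.0854
```

```bash
python3 p.py 0 .5758 -.318 .18 2.877 18
```

```text
t10.85 pos [486.1 254.3 258.8] yaw 2.868 tilt [-0.0129 -0.001 ] q6 0.60 F [ 0.2 -0.2 -0.3] T [ 0.02 -0.05  0.02] w 85.4
[0,-13.4,-29.3,4.4,-0.001, 0,-13.4,-29.3,4.4,-0.001, 0,-13.4,-29.3,4.4,-0.001, 0,-13.4,-29.3,4.4,-0.001, 0,-13.3,-29.3,4.4,-0.001]
[0,-13.3,-29.3,4.4,-0.001, 0,-13.3,-29.3,4.4,-0.001, 0,-13.3,-29.3,4.4,-0.001, 0,-13.3,-29.3,4.4,-0.001, 0,-13.3,-29.3,4.4,-0.001]
[0,-13.2,-29.3,4.4,-0.001, 0,-13.2,-29.3,4.4,-0.001, 0,-13.2,-29.3,4.4,-0.001, 0,-13.2,-29.4,4.4,-0.001, 0,-13.2,-29.4,4.4,-0.001]
[0,-13.2,-29.4,4.4,-0.001, 0,-13.2,-29.4,4.4,-0.001, 0,-13.1,-29.4,4.4,-0.001]
```

drive_tool:
  rows: [0, -7, -15, 0, 0, 0, -13.4, -29.3, 4, 0, 0, -15, -33, 4, 0, 0, -15, -33, 4, 0, 0, -15, -33, 4, 0]

```text
time: 11.27
position: [0.513, 0.1006, 0.2521]
ee_rot: [[-0.966, 0.26, 0.001], [0.26, 0.966, 0.004], [-0.0, 0.004, -1.0]]
ft_force: [1.0, 1.0, 0.5]
width: 0.0853
```

drive_tool:
  rows: [0, -15, -33, 4, 0, 0, -15, -33, 4, 0, 0, -15, -33, 4, 0, 0, -15, -33, 4, 0, 0, -15, -33, 4, 0]

```text
time: 11.68
position: [0.5427, -0.0865, 0.2338]
ee_rot: [[-0.966, 0.258, 0.006], [0.258, 0.966, 0.004], [-0.004, 0.005, -1.0]]
ft_force: [0.7, 0.1, 0.7]
width: 0.0854
```

drive_tool:
  rows: [0, -15, -33, 4, 0, 0, -15, -33, 4, 0, 0, -15, -33, 4, 0, 0, -10, -23, 4, 0, 0, -5, -12, 4, 0]

```text
time: 12.1
position: [0.5664, -0.2437, 0.2141]
ee_rot: [[-0.965, 0.262, 0.008], [0.262, 0.965, 0.002], [-0.007, 0.004, -1.0]]
ft_force: [0.0, 0.6, -0.7]
width: 0.0853
```

```bash
python3 p.py 0 .5775 -.317 .10 2.876 8
python3 - <<'E'
from h import *
s=load("side",1);cv2.imwrite("pics/s5f.png",s["frame"][:,:,::-1]); g=s["frame"]
# lid check vs pic before: extents
T=load("top",1);cv2.imwrite("pics/t5f.png",T["frame"][:,:,::-1])
b=np.hstack([cv2.resize(g[130:200,125:215],None,fx=4,fy=5,interpolation=cv2.INTER_CUBIC),cv2.resize(T["frame"][190:260,100:190],None,fx=4,fy=5,interpolation=cv2.INTER_CUBIC)])
cv2.imwrite("pics/s5.png",b[:,:,::-1])
E
```

```text
t12.10 pos [ 566.4 -243.7  214.1] yaw 2.876 tilt [0.0079 0.0024] q6 -0.28 F [ 0.   0.6 -0.7] T [ 0.01 -0.03 -0.01] w 85.3
[0,-3.7,-8.5,14.3,0.000, 0,-3.7,-8.5,14.3,0.000, 0,-3.7,-8.5,14.3,0.000, 0,-3.7,-8.5,14.3,0.000, 0,-3.7,-8.5,14.3,0.000]
[0,-3.7,-8.5,14.3,0.000, 0,-3.7,-8.5,14.3,0.000, 0,-3.7,-8.5,14.3,0.000]
```

View pics/s5.png

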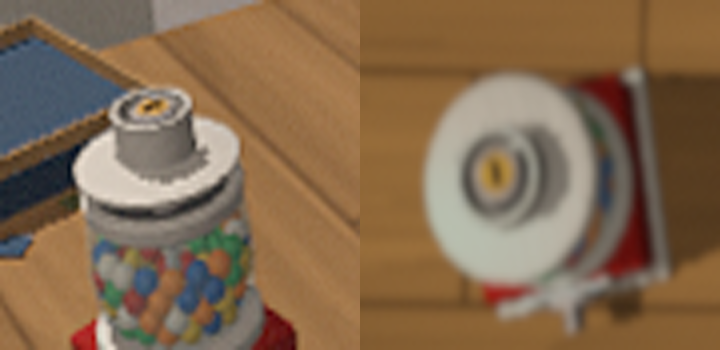

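Lid sits level on the bolts, hub around the plug; plug appears about 1 mm to +y of the hub's centre. On to the key.

drive_tool:
  rows: [0, -3, -12, 12, 0, 0, -4, -12, 14, 0, 0, -4, -12, 14, 0, 0, -4, -11, 14, 0, 0, -3, -9, 14, 0]

```text
time: 12.62
position: [0.571, -0.298, 0.1465]
ee_rot: [[-0.967, 0.256, 0.012], [0.256, 0.967, 0.001], [-0.011, 0.005, -1.0]]
ft_force: [0.3, -0.5, -1.0]
width: 0.0853
```

drive_tool:
  rows: [0, -2, -5, 14, 0, 0, -1, -3, 10, 0, 0, 0, 0, 3, 0, 0, 0, 0, 0, 0]

```text
time: 12.95
position: [0.5713, -0.3037, 0.1147]
ee_rot: [[-0.967, 0.253, 0.009], [0.254, 0.967, 0.005], [-0.007, 0.007, -1.0]]
ft_force: [0.0, 0.0, 0.2]
width: 0.0854
```

```bash
python3 p.py 0 .5775 -.317 .07 2.876 3
python3 - <<'E'
from h import *
from cell import robot
s=load("side",1);g=s["frame"]
b=cv2.resize(g[280:375,265:380],None,fx=6,fy=6,interpolation=cv2.INTER_CUBIC)
cv2.imwrite("pics/s6.png",b[:,:,::-1])
o=robot.get_obs();p=o["position"];R=o["ee_rot"];S=load("side")
for sg in(-1,1):
  print(sg,[((proj(S,p+R@np.array([x,sg*.0425,-.013]))[0]-[265,280]+.5)*6-.5).round(0).tolist() for x in(-.011,.011)])
E
```

```text
t12.95 pos [ 571.3 -303.7  114.7] yaw 2.885 tilt [0.0086 0.0045] q6 -0.37 F [0.  0.  0.2] T [ 0.03  0.   -0.02] w 85.4
[0,-3.1,-3.8,14.9,0.003, 0,-3.1,-3.7,14.9,0.003, 0,-3.1,-3.7,14.9,0.003]
-1 [[565.0, 112.0], [497.0, 135.0]]
1 [[406.0, -85.0], [343.0, -66.0]]
```

View pics/s6.png

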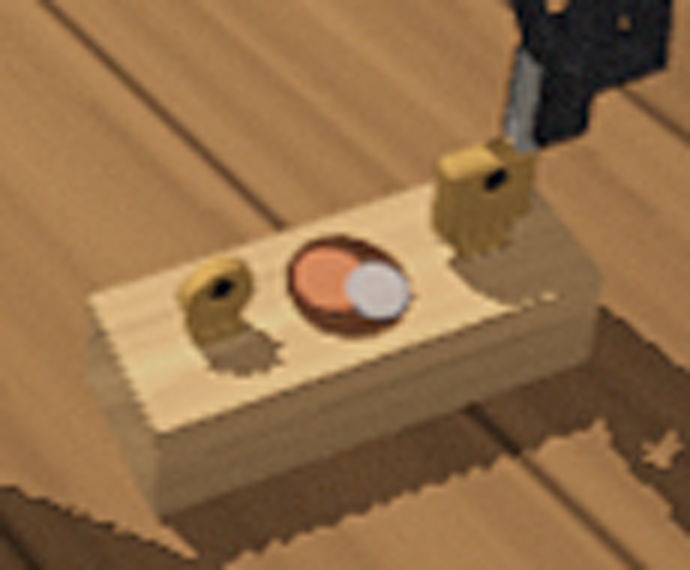

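```bash
python3 - <<'E'
from h import *
T,S=load("top"),load("side")
print("S",cast(S,(345.8,305.4),.081),"T",cast(T,(347.0,197.2),.081),tri(S,(345.8,305.4),T,(347.0,197.2)))
print("Jac S/mm", [(proj(S,np.array([.5775,-.317,.081])+d)-proj(S,[.5775,-.317,.081])).ravel() for d in np.eye(3)*.001])
print("block T edge angles", )
E
```

```text
S [ 0.57775808 -0.31978906  0.081     ] T [ 0.57768451 -0.31355254  0.081     ] [ 0.57986546 -0.31611865  0.07580802]
Jac S/mm [array([ 0.38438423, -0.25643705]), array([-0.41405511, -0.34843218]), array([ 0.05978736, -0.38481793])]
block T edge angles
```

drive_tool:
  rows: [0, -4, -7, 12, 0.009, 0, -4, -6, 15, 0, 0, -1.5, -3, 15, 0, 0, 0, 0, 15, 0, 0, 0, 0, 4, 0]

```text
time: 13.42
position: [0.5807, -0.3228, 0.0557]
ee_rot: [[-0.965, 0.261, 0.017], [0.261, 0.965, -0.002], [-0.017, 0.003, -1.0]]
ft_force: [-0.1, 0.4, -0.8]
width: 0.0852
```

```bash
python3 p.py 0 .5777 -.3177 .048 2.876 2
```

```text
t13.42 pos [ 580.7 -322.8   55.7] yaw 2.877 tilt [ 0.0169 -0.0015] q6 -0.37 F [-0.1  0.4 -0.8] T [ 0.06  0.04 -0.01] w 85.2
[0,2.1,2.1,3.8,0.001, 0,2.1,2.1,3.8,0.001]
```

drive_tool:
  rows: [0, 2.5, 4, 3, 0, 0, 1, 2.0, 3, 0, 0, 0, 0, 1, 0, 0, 0, 0, 0, 0]

```text
time: 13.75
position: [0.5793, -0.3155, 0.0486]
ee_rot: [[-0.965, 0.261, 0.018], [0.261, 0.965, -0.002], [-0.017, 0.003, -1.0]]
ft_force: [0.3, 0.0, 0.9]
width: 0.0853
```

```bash
python3 p.py 0 .5777 -.3177 .048 2.876 1
```

```text
t13.75 pos [ 579.3 -315.5   48.6] yaw 2.877 tilt [ 0.0175 -0.0019] q6 -0.37 F [0.3 0.  0.9] T [-0.01  0.02  0.06] w 85.3
[0,1.0,-2.5,0.6,0.001]
```

drive_tool:
  rows: [0, 0.5, -1.8, 0, 0, 130, 0, -0.3, 0, 0, 180, 0, 0, 0, 0, 200, 0, 0, 0, 0, 215, 0, 0, 0, 0]
  force: 20

```text
time: 14.17
position: [0.5792, -0.3181, 0.0513]
ee_rot: [[-0.965, 0.261, 0.021], [0.261, 0.965, -0.004], [-0.021, 0.001, -1.0]]
ft_force: [0.3, -0.1, -0.0]
width: 0.039
```

drive_tool:
  rows: [215, 0, 0, 0, 0, 215, 0, 0, 0, 0]

```text
time: 14.33
position: [0.5793, -0.3183, 0.0515]
ee_rot: [[-0.965, 0.261, 0.021], [0.261, 0.965, -0.005], [-0.022, 0.001, -1.0]]
ft_force: [-0.7, -0.1, -0.7]
width: 0.014
```

```bash
python3 p.py 0 .5777 -.3177 .048 2.876 1
```

```text
t14.33 pos [ 579.3 -318.3   51.5] yaw 2.877 tilt [ 0.0212 -0.0047] q6 -0.37 F [-0.7 -0.1 -0.7] T [ 0.02 -0.03  0.06] w 14.0
[0,1.7,0.1,3.5,0.001]
```

drive_tool:
  rows: [222, 0, 0, 2, 0, 230, 0, 0, 0.5, 0, 255, 0, 0, 0, 0]

```text
time: 14.58
position: [0.5796, -0.3184, 0.0496]
ee_rot: [[-0.965, 0.261, 0.022], [0.261, 0.965, -0.005], [-0.023, 0.001, -1.0]]
ft_force: [-0.0, -0.5, 1.0]
width: 0.0098
```

```bash
python3 p.py
```

```text
t14.58 pos [ 579.6 -318.4   49.6] yaw 2.877 tilt [ 0.022  -0.0053] q6 -0.37 F [-0.  -0.5  1. ] T [0.04 0.04 0.04] w 9.8
```

drive_tool:
  rows: [255, 0, 0, 0, 0, 255, 0, 0, -5, 0, 255, 0, 0, -15, 0, 255, 0, 0, -30, 0, 255, 0, 0, -30, 0]
  force: 80

```text
time: 15.0
position: [0.5759, -0.3162, 0.1247]
ee_rot: [[-0.965, 0.261, 0.013], [0.261, 0.965, 0.002], [-0.012, 0.006, -1.0]]
ft_force: [0.6, -0.4, -0.5]
width: 0.0089
```

```bash
python3 p.py; python3 - <<'E'
from h import *
np.set_printoptions(precision=4,suppress=True)
for n,fn in(("top","t5f"),("side","s5f"),("top","top0"),("side","side0")):
    c=load(n); f=cv2.imread(f"pics/{fn}.png"); hsv=cv2.cvtColor(f,cv2.COLOR_BGR2HSV)
    x0,y0=map(int,proj(c,[.4857,.252,.204])[0]); w=10
    big=cv2.resize(f[y0-w:y0+w,x0-w:x0+w],None,fx=8,fy=8,interpolation=cv2.INTER_CUBIC); h=cv2.cvtColor(big,cv2.COLOR_BGR2HSV)
    m=cv2.inRange(h,(12,90,90),(32,255,255)); k=max(cv2.findContours(m,cv2.RETR_EXTERNAL,cv2.CHAIN_APPROX_NONE)[0],key=cv2.contourArea)
    hull=cv2.convexHull(k); M=cv2.moments(hull); ctr=((M["m10"]/M["m00"]+.5)/8-.5+x0-w,(M["m01"]/M["m00"]+.5)/8-.5+y0-w)
    P0=cast(c,ctr,.204); g=f.mean(2); pts=[];ww=[]
    for y in range(y0-w,y0+w):
        for x in range(x0-w,x0+w):
            P=cast(c,(x,y),.204)
            if np.linalg.norm(P-P0)<.008: pts.append(P[:2]);ww.append(g[y,x])
    pts=np.array(pts);ww=np.array(ww);ww=np.clip(np.percentile(ww,60)-ww,0,None)**1.5;mm=(ww[:,None]*pts).sum(0)/ww.sum()
    C=((pts-mm)*ww[:,None]).T@(pts-mm)/ww.sum();e,v=np.linalg.eigh(C)
    print(fn,"plug",ctr,P0,"slot",mm,e*1e6,"ang",np.degrees(np.arctan2(v[1,1],v[0,1])))
E
```

```text
t15.00 pos [ 575.9 -316.2  124.7] yaw 2.877 tilt [0.0134 0.0023] q6 -0.37 F [ 0.6 -0.4 -0.5] T [ 0.03 -0.05 -0.02] w 8.9
t5f plug (133.64474506807446, 224.06785449661942) [0.486  0.2565 0.204 ] slot [0.486  0.2568] [2.676  8.9206] ang -163.49376554864133
s5f plug (161.93507105877143, 143.43915619305506) [0.5046 0.2987 0.204 ] slot [0.5027 0.2976] [ 5.6491 22.7614] ang 115.94556874689232
top0 plug (133.66012465505756, 224.05986535350652) [0.486  0.2565 0.204 ] slot [0.486  0.2568] [2.7545 8.7796] ang -162.67492217069963
side0 plug (162.1400082886012, 147.12509538469635) [0.4952 0.2749 0.204 ] slot [0.4926 0.2737] [ 2.7847 22.9955] ang 104.0334913426903
```

```bash
python3 p.py 255 .488 .250 .31 -2.88 18
```

```text
t15.00 pos [ 575.9 -316.2  124.7] yaw 2.877 tilt [0.0134 0.0023] q6 -0.37 F [ 0.6 -0.4 -0.5] T [ 0.03 -0.05 -0.02] w 8.9
[255,12.9,29.1,-10.3,-0.029, 255,12.1,29.5,-10.3,-0.029, 255,11.2,29.8,-10.3,-0.029, 255,10.3,30.1,-10.3,-0.029, 255,9.5,30.4,-10.3,-0.029]
[255,8.6,30.7,-10.3,-0.029, 255,7.7,30.9,-10.3,-0.029, 255,6.8,31.1,-10.3,-0.029, 255,5.8,31.3,-10.3,-0.029, 255,4.9,31.5,-10.3,-0.029]
[255,4.0,31.6,-10.3,-0.029, 255,3.1,31.7,-10.3,-0.029, 255,2.2,31.8,-10.3,-0.029, 255,1.2,31.8,-10.3,-0.029, 255,0.3,31.8,-10.3,-0.029]
[255,-0.6,31.8,-10.3,-0.029, 255,-1.6,31.8,-10.3,-0.029, 255,-2.5,31.7,-10.3,-0.029]
```

drive_tool:
  rows: [255, 6, 15, -12, -0.029, 255, 12.1, 29.5, -12, -0.029, 255, 11.2, 29.8, -12, -0.029, 255, 10.3, 30.1, -12, -0.029, 255, 9.5, 30.4, -12, -0.029]

```text
time: 15.42
position: [0.5529, -0.1741, 0.1885]
ee_rot: [[-0.993, 0.117, 0.016], [0.117, 0.993, -0.001], [-0.016, 0.001, -1.0]]
ft_force: [0.3, 0.9, -0.1]
width: 0.0089
```

drive_tool:
  rows: [255, 8.6, 30.7, -12, -0.029, 255, 7.7, 30.9, -12, -0.029, 255, 6.8, 31.1, -12, -0.029, 255, 5.8, 31.3, -12, -0.029, 255, 4.9, 31.5, -12, -0.029]

```text
time: 15.83
position: [0.5211, -0.0062, 0.2496]
ee_rot: [[-0.999, -0.04, 0.014], [-0.04, 0.999, 0.001], [-0.014, 0.0, -1.0]]
ft_force: [1.6, 0.0, -0.4]
width: 0.009
```

drive_tool:
  rows: [255, 4, 31.6, -12, -0.029, 255, 3.1, 31.7, -12, -0.029, 255, 2.2, 31.8, -12, -0.029, 255, 1.2, 31.8, -12, -0.029, 255, 0.3, 25, -12, -0.029]

```text
time: 16.25
position: [0.4873, 0.1545, 0.3115]
ee_rot: [[-0.98, -0.198, 0.012], [-0.198, 0.98, 0.002], [-0.012, -0.0, -1.0]]
ft_force: [0.4, -0.5, -0.9]
width: 0.0088
```

```bash
python3 p.py 255 .488 .255 .31 -2.88 5
```

```text
t16.25 pos [487.3 154.5 311.5] yaw -2.942 tilt [0.0122 0.0022] q6 -0.06 F [ 0.4 -0.5 -0.9] T [-0.01 -0.02 -0.05] w 8.8
[255,-4.1,19.7,0.3,-0.012, 255,-4.4,19.6,0.3,-0.012, 255,-4.6,19.6,0.3,-0.012, 255,-4.8,19.5,0.3,-0.012, 255,-5.1,19.4,0.3,-0.012]
```

drive_tool:
  rows: [255, -4, 19, 3, -0.012, 255, -4.4, 19.6, 6, -0.012, 255, -4.6, 19.6, 10, -0.012, 255, -4.8, 17, 10, -0.012, 255, -5, 10, 10, -0.012]

```text
time: 16.67
position: [0.4861, 0.2531, 0.2763]
ee_rot: [[-0.962, -0.272, 0.019], [-0.272, 0.962, 0.005], [-0.02, -0.0, -1.0]]
ft_force: [-0.0, -0.8, -0.8]
width: 0.0088
```

drive_tool:
  rows: [255, -1, 4, 5, 0, 255, 0, 0, 0, 0]

```text
time: 16.83
position: [0.4844, 0.2594, 0.2681]
ee_rot: [[-0.961, -0.277, 0.015], [-0.277, 0.961, 0.004], [-0.016, -0.0, -1.0]]
ft_force: [0.5, -0.1, -0.1]
width: 0.009
```

```bash
python3 p.py 255 .488 .256 .25 -2.88 2; python3 - <<'E'
from h import *
s=load("side",1);cv2.imwrite("pics/s7f.png",s["frame"][:,:,::-1])
b=cv2.resize(s["frame"][95:180,120:210],None,fx=8,fy=7,interpolation=cv2.INTER_CUBIC)
cv2.imwrite("pics/s7.png",b[:,:,::-1])
E
```

```text
t16.83 pos [484.4 259.4 268.1] yaw -2.861 tilt [0.0154 0.0043] q6 0.06 F [ 0.5 -0.1 -0.1] T [ 0.01  0.03 -0.02] w 9.0
[255,-1.2,-2.1,9.1,0.009, 255,-1.3,-2.1,9.1,0.009]
```

View pics/s7.png

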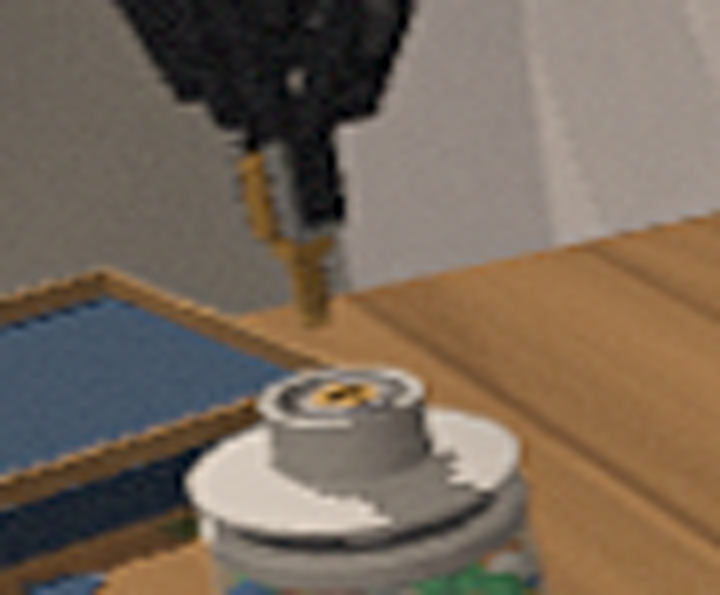

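12 pictures used, so numbers only from here. In the last one, the blade tip at about (159.2,140.9) and plug at (162.7,150.9) say I should shift by about (+4,−4) mm in x,y. The tapered tip has ±3/±2 mm tolerance.

drive_tool:
  rows: [255, -1.5, -2.5, 4, 0, 255, -1.2, -2.5, 6, 0, 255, 0, 0, 5, 0, 255, 0, 0, 3, 0, 255, 0, 0, 0, 0]

```text
time: 17.3
position: [0.4902, 0.2511, 0.2501]
ee_rot: [[-0.962, -0.272, 0.017], [-0.272, 0.962, 0.004], [-0.018, -0.001, -1.0]]
ft_force: [0.1, -0.3, -1.3]
width: 0.0087
```

```bash
python3 p.py 255 .4884 .2555 .245 - 1
```

```text
t17.30 pos [490.2 251.1 250.1] yaw -2.866 tilt [0.0172 0.0039] q6 0.05 F [ 0.1 -0.3 -1.3] T [0.01 0.01 0.03] w 8.7
[255,0.5,4.7,5.1,-0.000]
```

drive_tool:
  rows: [255, 0.5, 4.5, 0, 0, 255, 0, 0, 0, 0, 255, 0, 0, 0, 0]

```text
time: 17.55
position: [0.4886, 0.2548, 0.2503]
ee_rot: [[-0.963, -0.27, 0.017], [-0.27, 0.963, 0.004], [-0.018, -0.001, -1.0]]
ft_force: [-0.3, 0.5, -1.0]
width: 0.0089
```

```bash
python3 p.py 255 .4884 .2555 .240 - 2
```

```text
t17.55 pos [488.6 254.8 250.3] yaw -2.868 tilt [0.0174 0.0039] q6 0.06 F [-0.3  0.5 -1. ] T [-0.02  0.02 -0.03] w 8.9
[255,0.0,0.4,5.1,-0.000, 255,0.0,0.4,5.1,-0.000]
```

drive_tool:
  rows: [255, 0, 0.8, 3, 0, 255, 0, 0, 3, 0, 255, 0, 0, 2, 0, 255, 0, 0, 1, 0]

```text
time: 17.88
position: [0.4886, 0.2562, 0.2411]
ee_rot: [[-0.962, -0.271, 0.019], [-0.271, 0.963, 0.004], [-0.019, -0.001, -1.0]]
ft_force: [-0.4, 0.2, -0.8]
width: 0.0093
```

drive_tool:
  rows: [255, 0, 0, 1.5, 0, 255, 0, 0, 1.5, 0]

```text
time: 18.05
position: [0.4886, 0.2563, 0.2378]
ee_rot: [[-0.962, -0.271, 0.019], [-0.271, 0.963, 0.004], [-0.019, -0.001, -1.0]]
ft_force: [-0.4, 0.9, -1.1]
width: 0.0091
```

```bash
python3 p.py
```

```text
t18.05 pos [488.6 256.3 237.8] yaw -2.867 tilt [0.0186 0.0044] q6 0.06 F [-0.4  0.9 -1.1] T [-0.   -0.01  0.01] w 9.1
```

drive_tool:
  rows: [255, 0, 0, 1.5, 0, 255, 0, 0, 1.5, 0]

```text
time: 18.22
position: [0.4886, 0.2563, 0.2344]
ee_rot: [[-0.962, -0.271, 0.018], [-0.271, 0.963, 0.004], [-0.019, -0.001, -1.0]]
ft_force: [-2.3, -1.2, 3.0]
width: 0.0086
```

```bash
python3 p.py
```

```text
t18.22 pos [488.6 256.3 234.4] yaw -2.867 tilt [0.0184 0.0043] q6 0.06 F [-2.3 -1.2  3. ] T [-0.06  0.35 -0.  ] w 8.6
```

drive_tool:
  rows: [255, 0, 0, 1.5, 0, 255, 0, 0, 1.5, 0]

```text
time: 18.38
position: [0.488, 0.256, 0.2312]
ee_rot: [[-0.962, -0.271, 0.017], [-0.271, 0.963, 0.004], [-0.018, -0.001, -1.0]]
ft_force: [-3.4, -0.5, 1.0]
width: 0.0086
```

```bash
python3 p.py
```

```text
t18.38 pos [488.  256.  231.2] yaw -2.867 tilt [0.0173 0.0038] q6 0.06 F [-3.4 -0.5  1. ] T [-0.23  0.77  0.01] w 8.6
```

In the keyway; a mild −x side force, so I ease that way while going on.

drive_tool:
  rows: [255, 0.8, 0, 1, 0, 255, 0, 0, 1.5, 0, 255, 0, 0, 1.5, 0]

```text
time: 18.63
position: [0.4879, 0.2559, 0.2281]
ee_rot: [[-0.962, -0.271, 0.02], [-0.271, 0.963, 0.005], [-0.021, -0.001, -1.0]]
ft_force: [-2.1, -1.2, 5.7]
width: 0.0089
```

```bash
python3 p.py
```

```text
t18.63 pos [487.9 255.9 228.1] yaw -2.867 tilt [0.0201 0.0047] q6 0.06 F [-2.1 -1.2  5.7] T [-0.2   0.32 -0.01] w 8.9
```

drive_tool:
  rows: [255, 0, 0, 2, 0, 255, 0, 0, 2, 0]

```text
time: 18.8
position: [0.488, 0.2559, 0.2244]
ee_rot: [[-0.962, -0.271, 0.021], [-0.271, 0.963, 0.005], [-0.022, -0.001, -1.0]]
ft_force: [-1.1, -0.7, 0.3]
width: 0.009
```

```bash
python3 p.py
```

```text
t18.80 pos [488.  255.9 224.4] yaw -2.867 tilt [0.0212 0.0049] q6 0.06 F [-1.1 -0.7  0.3] T [-0.17 -0.03 -0.01] w 9.0
```

drive_tool:
  rows: [255, 0.3, 0, 2, 0, 255, 0, 0, 2, 0, 255, 0, 0, 2, 0]

```text
time: 19.05
position: [0.4881, 0.256, 0.219]
ee_rot: [[-0.962, -0.271, 0.023], [-0.271, 0.963, 0.006], [-0.024, -0.001, -1.0]]
ft_force: [-4.2, -1.9, 12.8]
width: 0.0089
```

```bash
python3 p.py
```

```text
t19.05 pos [488.1 256.  219. ] yaw -2.867 tilt [0.023  0.0056] q6 0.06 F [-4.2 -1.9 12.8] T [-0.41  1.1  -0.05] w 8.9
```

drive_tool:
  rows: [255, 0, 0, 2, 0, 255, 0, 0, 2, 0]

```text
time: 19.22
position: [0.488, 0.2559, 0.2156]
ee_rot: [[-0.962, -0.271, 0.024], [-0.271, 0.963, 0.006], [-0.025, -0.001, -1.0]]
ft_force: [-4.4, -0.9, 13.8]
width: 0.0087
```

```bash
python3 p.py
```

```text
t19.22 pos [488.  255.9 215.6] yaw -2.867 tilt [0.024  0.0058] q6 0.06 F [-4.4 -0.9 13.8] T [-0.37  0.95 -0.09] w 8.7
```

drive_tool:
  rows: [255, 0.5, 0, 2, 0, 255, 0, 0, 2, 0]

```text
time: 19.38
position: [0.4882, 0.256, 0.2133]
ee_rot: [[-0.962, -0.271, 0.027], [-0.271, 0.963, 0.007], [-0.028, -0.001, -1.0]]
ft_force: [-9.1, -4.1, 30.5]
width: 0.009
```

```bash
python3 p.py
```

```text
t19.38 pos [488.2 256.  213.3] yaw -2.867 tilt [0.0273 0.0068] q6 0.06 F [-9.1 -4.1 30.5] T [-0.94  2.12  0.01] w 9.0
```

Home: TCP 0.2133 (expected 0.2136) with 30 N hard stop. Ease the push and turn clockwise (+roll).

drive_tool:
  rows: [255, 0.6, 0, -1.2, 0, 255, 0, 0, 0, 0.06, 255, 0, 0, 0, 0.12, 255, 0, 0, 0, 0.12]

```text
time: 19.72
position: [0.4879, 0.2558, 0.214]
ee_rot: [[-0.999, 0.032, 0.029], [0.032, 0.999, 0.007], [-0.028, 0.008, -1.0]]
ft_force: [-1.4, -2.4, 3.0]
width: 0.0085
```

```bash
python3 p.py
```

```text
t19.72 pos [487.9 255.8 214. ] yaw 3.109 tilt [0.0286 0.007 ] q6 0.36 F [-1.4 -2.4  3. ] T [-0.54  0.2   0.03] w 8.5
```

drive_tool:
  rows: [255, 0, 0, 0.5, 0.12, 255, 0, 0, 0.3, 0.12, 255, 0, 0, 0.3, 0.12, 255, 0, 0, 0.2, 0.12]

```text
time: 20.05
position: [0.4881, 0.2551, 0.2136]
ee_rot: [[-0.861, 0.508, 0.03], [0.508, 0.861, 0.006], [-0.023, 0.02, -1.0]]
ft_force: [-3.0, -2.5, 6.4]
width: 0.0084
```

```bash
python3 p.py
```

```text
t20.05 pos [488.1 255.1 213.6] yaw 2.609 tilt [0.0303 0.0056] q6 0.86 F [-3.  -2.5  6.4] T [-0.42  0.57  0.06] w 8.4
```

drive_tool:
  rows: [255, 0, 0, 0.2, 0.12, 255, 0, 0, 0.2, 0.12, 255, 0, 0, 0.2, 0.12]

```text
time: 20.3
position: [0.4879, 0.2546, 0.2136]
ee_rot: [[-0.615, 0.788, 0.031], [0.788, 0.615, 0.005], [-0.015, 0.027, -1.0]]
ft_force: [-2.4, -2.0, 6.2]
width: 0.0089
```

```bash
python3 p.py
```

```text
t20.30 pos [487.9 254.6 213.6] yaw 2.234 tilt [0.031  0.0049] q6 1.24 F [-2.4 -2.   6.2] T [-0.51  0.7   0.01] w 8.9
```

drive_tool:
  rows: [255, 0, 0, 0.2, 0.12, 255, 0, 0, 0.2, 0.1]

```text
time: 20.47
position: [0.4877, 0.2544, 0.2136]
ee_rot: [[-0.418, 0.908, 0.031], [0.908, 0.418, 0.005], [-0.009, 0.03, -0.999]]
ft_force: [-2.6, -1.2, 6.7]
width: 0.0086
```

```bash
python3 p.py
```

```text
t20.47 pos [487.7 254.4 213.6] yaw 2.002 tilt [0.0314 0.0045] q6 1.47 F [-2.6 -1.2  6.7] T [-0.39  0.62  0.01] w 8.6
```

drive_tool:
  rows: [255, 0, 0, 0.2, 0.1, 255, 0, 0, 0.2, 0.08, 255, 0, 0, 0.2, 0.03, 255, 0, 0, 0.2, 0]

```text
time: 20.8
position: [0.4875, 0.2542, 0.2136]
ee_rot: [[-0.202, 0.979, 0.033], [0.979, 0.202, 0.004], [-0.002, 0.033, -0.999]]
ft_force: [-2.1, -0.7, 5.8]
width: 0.0087
```

```bash
python3 p.py; python3 - <<'E'
from h import *
np.set_printoptions(precision=2,suppress=True)
s=load("side",1);cv2.imwrite("pics/s8f.png",s["frame"][:,:,::-1])
a=cv2.imread("pics/s7f.png").mean(2);b=s["frame"].mean(2)
# lid left edge column / front lower edge row, before and after
for n,g in(("before",a),("after",b)):
    print(n,"rows165-180 col152",g[150:182,152].astype(int).tolist())
    print(n,"row-profile right col 180",g[145:175,180].astype(int).tolist())
E
```

```text
t20.80 pos [487.5 254.2 213.6] yaw 1.775 tilt [0.0325 0.0042] q6 1.70 F [-2.1 -0.7  5.8] T [-0.23  0.52  0.04] w 8.7
before rows165-180 col152 [82, 114, 145, 141, 66, 104, 176, 212, 203, 202, 202, 202, 199, 197, 196, 198, 197, 199, 200, 202, 150, 82, 61, 122, 125, 132, 114, 115, 96, 82, 98, 134]
before row-profile right col 180 [95, 101, 94, 91, 83, 90, 105, 111, 108, 134, 184, 188, 183, 185, 185, 187, 189, 185, 191, 188, 76, 62, 45, 90, 117, 113, 97, 82, 81, 86]
after rows165-180 col152 [89, 100, 61, 58, 59, 54, 20, 13, 40, 141, 218, 204, 200, 198, 200, 200, 201, 199, 197, 200, 199, 202, 204, 160, 120, 132, 117, 114, 100, 84, 99, 134]
after row-profile right col 180 [98, 101, 101, 87, 80, 91, 112, 116, 110, 111, 109, 107, 134, 185, 188, 188, 186, 185, 185, 192, 192, 156, 109, 111, 92, 101, 103, 80, 82, 86]
```

The lid's dark gap has closed and its edges dropped ~3.3 px (≈10 mm). Add a hair more turn, check for the stop.

drive_tool:
  rows: [255, 0, 0, 0.2, 0.04, 255, 0, 0, 0.2, 0.03, 255, 0, 0, 0.2, 0.0, 255, 0, 0, 0.2, 0.0]

```text
time: 21.18
position: [0.4874, 0.2542, 0.2136]
ee_rot: [[-0.132, 0.991, 0.034], [0.991, 0.131, 0.004], [-0.0, 0.034, -0.999]]
ft_force: [-1.5, -0.7, 5.9]
width: 0.0088
```

```bash
python3 p.py; sleep 0; python3 p.py; python3 - <<'E'
from h import *
a=cv2.imread("pics/side0.png").astype(int)
s=load("side",1)["frame"][:,:,::-1].astype(int);d=np.abs(a-s).max(2)
for n,(x,y,w,h) in dict(tumbler=(247,163,27,46),bowl=(281,212,50,37),spare=(293,320,18,18)).items(): print(n,"mean diff",d[y:y+h,x:x+w].mean().round(1),"max",np.percentile(d[y:y+h,x:x+w],98))
g=s.mean(2);print(g[150:182,152].astype(int).tolist());print(g[145:175,180].astype(int).tolist())
E
```

```text
t21.18 pos [487.4 254.2 213.6] yaw 1.703 tilt [0.0338 0.0042] q6 1.77 F [-1.5 -0.7  5.9] T [-0.4   0.56  0.  ] w 8.8
t21.18 pos [487.4 254.2 213.6] yaw 1.703 tilt [0.0338 0.0042] q6 1.77 F [-1.5 -0.7  5.9] T [-0.4   0.56  0.  ] w 8.8
tumbler mean diff 5.8 max 10.0
bowl mean diff 5.9 max 10.0
spare mean diff 5.9 max 9.0
[91, 99, 59, 58, 63, 56, 21, 18, 43, 143, 217, 203, 200, 200, 199, 199, 199, 197, 198, 199, 200, 204, 202, 161, 120, 129, 115, 114, 95, 85, 101, 135]
[99, 99, 98, 90, 84, 92, 103, 114, 112, 111, 109, 104, 134, 185, 190, 185, 184, 186, 187, 192, 195, 187, 104, 113, 91, 97, 104, 79, 84, 88]
```

```bash
python3 -c "
from cell import robot; print(robot.sign_off())"
```

```text
the job is handed in; nothing more can be done
None
```

The job is handed in at 21 s of simulated time; every check I could make says it was done as asked.

- **Lid on the bolts:** I gripped the lid by its hub and carried it over. It first touched the post top with about 25 N, off-centre, so I felt sideways until the post entered the hole. It came to rest on the bolts with about 8 N, I let go, and the picture showed it level with the gap open.
- **Key in the lock:** The square-headed key went past the wafers at up to about 14 N. It met a hard stop at 30 N with the tool at 213.3 mm, against 213.6 mm expected for fully home.
- **Turn and lid drop:** I turned the key about 1.71 rad clockwise. Allowing for up to 0.15 rad of play, that should put the plug at about a quarter turn. The lid's edges then dropped about 3.3 pixels in the side view (about 10 mm) and the dark gap at the rim closed.
- **Finish:** The key is still gripped at 80 N, held turned and pressed down lightly (about 6 N). The side view shows no change at the glass, the bowl or the other key.

**Disagreements and limits:**
- The two cameras disagreed by 5 to 8 mm in y, so I relied on touch for the final fit.
- The keyway's rest angle was uncertain, about 17° from the slot and 11° from the base edge. The turning torque was too small to measure clearly, so I infer the plug angle from the key's turn and the lid dropping.
- The tool ended tilted by about 2°.

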